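# Load the transporter and latch its keeper bar

## Robot

A 7-joint arm with a two-finger parallel gripper is mounted at the origin on the work surface. World frame = base frame: x ahead of the robot, y to its left, z up, the work surface at z = 0. Lengths are in m, angles in rad, forces in N, time in s.
With the tool pointing down it reaches from about 0.425 to 0.925 m from the base axis. Payload 6.8 kg.
Tool frame: the origin (TCP) lies at the centre of the arm's flange, where the gripper is bolted on; the fingertips stand 173 mm ahead of it and the grasp point (between the pads) lies 155 mm ahead of it (r.hold_point_z is the distance from the TCP to the grasp point, in m); z points along the fingers, x is the direction in which the jaws open and shut, and the axes are right-handed (so a half turn about z gives the same grasp; the last joint's range is limited). The gripper opens to 85 mm and grips with 20 to 120 N. Pads are 22 mm wide; open, the fingers measure 114 mm over their backs; the gripper's body (76 mm by 85 mm) begins 54 mm behind the grasp point. The pads swing forward as they close: fully open they stand 13 mm farther back than shut.
Start: joints at [-1.426, 0.477, 0.022, 1.555, -0.011, 1.109, -0.083], TCP at [0.169, 0.654, 0.405] pointing down, gripper open.
Joint ranges: [-2.96, 2.96], [-0.34, 2.1], [-1.41, 1.46], [0.24, 2.44], [-1.37, 4.51], [0.17, 1.92], [-2.96, 2.96]. Speed limits (rad/s): [2.39, 2.39, 3.14, 3.14, 3.14, 3.14, 3.14].

## Interface

Orientations are given as a rotation vector (axis times angle).
In Python, from bench import r gives the robot as it stands.
- The arm moves only by the tool apply_moves, never from a script. Its arguments are lists of equal length, an entry for each row: "dp": the shift along the tool's x, y, z scaled (see below), a list of three; "twist": the turn, a rotation vector about the tool's x, y, z scaled (see below), a list of three; "jaw": the closure in counts, from 0 (fully open) to 255 (shut). In form: {"dp": [[x, y, z], ...], "twist": [[rx, ry, rz], ...], "jaw": [jaw, ...]}. A call has 1 to 20 rows; each row shifts and turns the pose as measured when the row begins, along the tool's axes as they then stand; what a row does not reach is not made up. The controller multiplies each number of a shift by 12 cm and each number of a turn by 120 degrees. A row lasts 1/10 s, in which the tool goes at most 50 mm and 8.59 degrees, less where a joint would pass 70% of its speed; a pose out of reach is approached as far as the arm can. A call with a number of a shift or a turn outside -1 to 1 is refused whole. A call with a gripper value outside its range is refused whole. The fingers move at their own pace and stop on an object; "grip_force" is the grip in N (left out, the last holds). Time passes only in rows, so rows that do not move let the fingers close. It gives the time, the measured TCP pose, the force and the opening at its end, in the units of the state.
- r.get_obs(): the state, without advancing time (a new reading comes with each control period).
- r.grab_frame(name): name is "side" or "top" or "wrist"; returns a dict with "color" (400x640x3 uint8, red, green, blue), "z_map" (400x640 float32, m along the optical axis (not along the pixel's ray), 0 where there is no reading), "intrinsics" (3x3 intrinsics, pixels), "R" (3x3) and "t" (3): a world point X has camera coordinates R X + t; the wrist camera has in their place "hand_eye" (4x4, takes a point from camera to tool coordinates, whose origin is the TCP and whose axes are the tool frame's). Camera axes: x right, y down, z forward; pixel columns grow to the right and rows downward; lengths in m; the calibration is good to about 2 mm. The wrist camera is an equidistant fisheye: a pixel r from the principal point sees the ray r / f radians off the axis. A picture is of the moment at which its call begins: read the wrist's pose just before it.
- r.hand_in(): hands the job in, once; it reports no verdict.
The state is a dict: "clock": time; "joints": joint angles; "qvel": joint speeds; "tau": joint torques, N m; "tcp_pos": TCP position; "orientation": TCP orientation; "contact_force": force on the tool from outside, world axes, zero at the start; "moment": the same for the moment, N m; "grip_width": finger opening in m.
Only numpy, scipy, OpenCV 4.12 (cv2) and the standard library are available. Lean on these libraries where they do the work, as an engineer would, in place of code of your own. Each camera call takes 0.05 s, during which the arm holds its last target.

## Task

Load the blue toy car from the wooden dock, nose first, into the empty lane of the green transporter wagon and push the red car, which has rolled back, in beside it, so that both stand fully home against the headboard while the orange keeper bar is still open. Then swing the keeper bar shut across the mouth of the lanes until it snaps fully home into its detent. Leave the grey crates, the traffic cone and the yellow car where they are.

Things in the scene. Friction and masses are not known exactly. Their poses are not given: they have to be found in the camera images.
- wagon: Green transporter wagon, fixed, 205 x 142 (all in mm). Origin on the table under the middle of the lanes; x runs along the lanes to the headboard, y across. Lane floor z = 40, ends at x = -85 (open mouth). Two lanes 54 wide, centred y = +35 and -35, side walls 10 high, x -70 to +70. Headboard inner face x = +70, top z = 75; a block 70 high behind it, to x = 117.
- lane_blue (a point): Where the origin of the blue car belongs when it is home in the empty lane: on the lane floor, wagon x = 10, y = -35, z = 40 (nose touching the headboard). Axes as the wagon.
- lane_red (a point): The same for the red car, in the other lane: wagon x = 10, y = +35, z = 40.
- keeper_hinge (a point): Vertical hinge axis of the keeper bar, at bar height: wagon x = -62, y = -85, z = 60. Black bracket around it.
- detent_post (a point): Where the bar lies when shut over the black detent bracket: wagon x = -62, y = 88, z = 60. Bracket x -92 to -44, y 69 to 99, top z = 44, with a sprung steel ball 12 outside the shut bar; a stop cheek behind it reaches z = 74.
- keeper (a joint): Round orange bar, 12 mm thick, 176 long, level, centre z = 60. Angle in rad: 0 = shut across both lane mouths along wagon +y; positive = open, free end swung out to wagon -x (1.57: straight out). Stays where left. In the last 0.12 rad it takes about 10 N to pass the detent ball, which then holds it at 0 to 0.02. Shut, it clears the tails of cars that are home by 6 mm; others block it.
- keeper_mid (a point): Point on the keeper bar's centre line 110 mm from its hinge; its x and y axes turn with the bar (y along the bar to the free end, -x the outer side to push on when closing).
- blue_car: Blue toy car on the dock, 120 long (along its x, nose at +x) x 48 mm wide, lower body 28 high, cabin above it 62 long x 40 wide centred 8 behind the origin, top 51 above the underside; 0.1 to 0.25 kg, slides freely. Origin: centre of its underside.
- red_car: Red toy car in wagon lane y = +35, some 15 to 45 mm short of the headboard, 120 long (along its x, nose at +x) x 48 mm wide, lower body 28 high, cabin above it 62 long x 40 wide centred 8 behind the origin, top 51 above the underside; 0.1 to 0.25 kg, slides freely. Origin: centre of its underside.
- blue_car_nose (a point): Foremost point of the blue car, 14 mm above its underside.
- red_car_nose (a point): Foremost point of the red car, 14 mm above its underside.
- dock: Wooden loading dock, fixed, 130 x 130 mm, flat top 60 mm above the table; origin at the centre of its foot.
- crate_low: Lower grey stacking crate, 120 x 120 x 55 mm, loose; origin at the centre of its underside. Leave alone.
- crate_top: Upper grey crate, same size, standing on the lower one (tower top 110 mm above the table), loose. Leave alone.
- cone: Small orange and white traffic cone, 70 mm high on a 60 mm square foot, loose; origin at the centre of its underside. Leave alone.
- yellow_car: Yellow toy car parked on the table, same size as the others. Leave alone.
Mind the look-alikes: they are no part of the job. Of the things that look like the red_car, the larger one is meant. There is more than one size of the blue_car; the job needs the larger.

How it is judged:
By the outcome, as a careful person would: the job done as asked, in the order asked, and still so for the second after the job is handed in, with the robot touching nothing.
It also fails if it takes over 69 s, if anything falls off the work surface, if the arm or the gripper's body presses on something with over 40 N, if the wrist force passes 120 N, or if a joint passes its speed limit or range.

## Working session

There is one attempt and no reset: what is moved stays moved. The work goes in short steps, Python scripts to look and compute and a tool call to move; the robot and the scene stay as the last step left them, time stands still between calls to the robot, and variables do not carry over. Pictures are saved under pics/ and viewed, and the job is handed in when it is done.

Besides the shell and the picture viewer there is one more tool, called after "Request:" by a JSON object that holds its "fn" and its "kwargs", one argument or row to a line. apply_moves: Moves the arm, as the interface text tells. Shifts and turns lie within -1 to 1; 1 stands for 12 cm of shift or 120 degrees of turn. Its arguments: {"type":"object","properties":{"dp":{"type":"array"},"twist":{"type":"array"},"jaw":{"type":"array"},"grip_force":{"type":"number"}},"required":["dp","twist","jaw"]}

```bash
ls; mkdir -p pics; python3 - <<'E'
from bench import r
import cv2,numpy as np
o=r.get_obs();print(o)
for n in ("side","top"):
    f=r.grab_frame(n)
    cv2.imwrite(f"pics/{n}0.png",f["color"][:,:,::-1])
    np.savez(f"{n}0.npz",**f)
    print(n,f["intrinsics"],f["R"],f["t"],(f["z_map"]>0).mean())
E
```

```text
pics
{'clock': 0.0, 'joints': array([-1.42609864,  0.47778223,  0.02231456,  1.55647119, -0.01150348,
        1.10929391, -0.08313011]), 'qvel': array([ 5.77854384e-04, -1.40320914e-03, -1.52167643e-03, -1.93466851e-03,
        2.75514795e-04, -1.16853302e-03,  7.92044835e-05]), 'tau': array([-6.67598124e-04, -5.96446180e+01,  1.60775386e+00, -2.81192708e+01,
        1.24980760e-02,  9.39849357e-03,  6.46224919e-06]), 'tcp_pos': array([0.1687342 , 0.6532754 , 0.40372859]), 'orientation': array([ 2.48278966e+00,  1.92295142e+00, -2.14670188e-03]), 'contact_force': array([-0.07017461, -0.29959518, -0.79777638]), 'moment': array([0.04565387, 0.0470018 , 0.00252161]), 'grip_width': 0.08505067553554452}
side [[410.64420484   0.         318.3977697 ]
 [  0.         410.64420484 201.90412162]
 [  0.           0.           1.        ]] [[ 0.94218723 -0.33499477 -0.00785658]
 [-0.2281569  -0.62417652 -0.74722694]
 [ 0.24541323  0.70582021 -0.66452252]] [-0.52849161  0.20298796  1.09631613] 0.99590625
top [[422.66425014   0.         315.18704199]
 [  0.         422.66425014 197.55663348]
 [  0.           0.           1.        ]] [[-0.00343785 -0.99997844 -0.00559486]
 [-0.98470473  0.00435986 -0.17417687]
 [ 0.17419751  0.00491049 -0.98469849]] [0.02533827 0.54817623 0.96497525] 0.9960078125
```

View pics/side0.png

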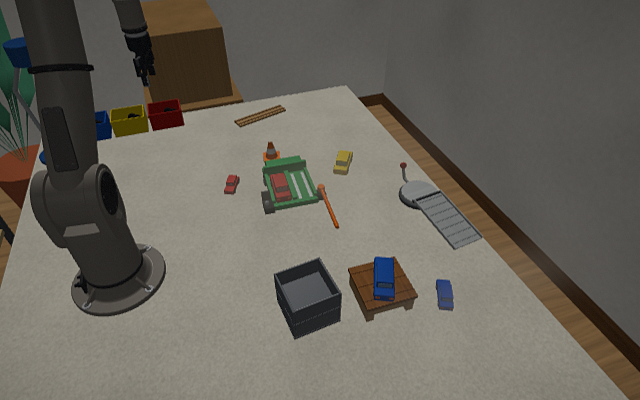

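View pics/top0.png

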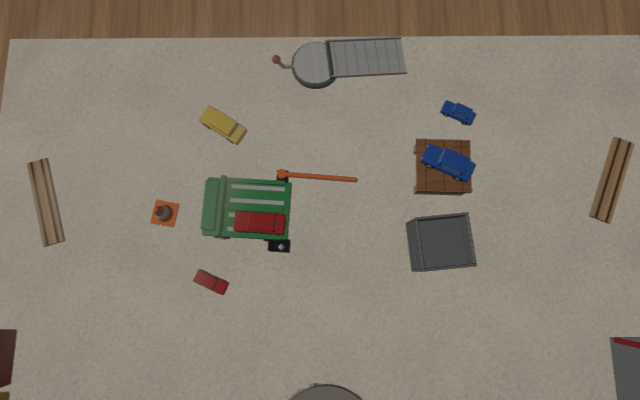

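```bash
cat > h.py <<'E'
import numpy as np,cv2
def load(n): return dict(np.load(n))
def cloud(f):
    K,R,t=f["intrinsics"],f["R"],f["t"]; z=f["z_map"]
    v,u=np.mgrid[0:z.shape[0],0:z.shape[1]]
    C=np.stack([(u-K[0,2])/K[0,0]*z,(v-K[1,2])/K[1,1]*z,z],-1)
    P=(C-t)@R
    P[z==0]=np.nan
    return P
def ray(f,uv,h):
    K,R,t=f["intrinsics"],f["R"],f["t"]
    uv=np.atleast_2d(np.asarray(uv,float))
    d=np.c_[(uv[:,0]-K[0,2])/K[0,0],(uv[:,1]-K[1,2])/K[1,1],np.ones(len(uv))]@R
    c=-R.T@t
    s=(h-c[2])/d[:,2]
    return c+s[:,None]*d
def hsv(f): return cv2.cvtColor(f["color"],cv2.COLOR_RGB2HSV)
def comps(m,mina=40):
    n,l,s,c=cv2.connectedComponentsWithStats(m.astype(np.uint8),connectivity=8)
    return [(s[i],l==i) for i in range(1,n) if s[i,4]>=mina]
def rng(f,name):
    H=hsv(f);h,s,v=H[...,0].astype(int),H[...,1],H[...,2]
    if name=="blue": return (h>105)&(h<125)&(s>140)&(v>40)
    if name=="red": return ((h<4)|(h>174))&(s>140)&(v>50)
    if name=="orange": return (h>=5)&(h<=12)&(s>170)&(v>90)
    if name=="green": return (h>50)&(h<90)&(s>80)
    if name=="yellow": return (h>18)&(h<30)&(s>130)
E
python3 - <<'E'
from h import *
T=load("top0.npz");S=load("side0.npz")
np.set_printoptions(precision=4,suppress=True)
for nm,f in(("top",T),("side",S)):
    P=cloud(f)
    print(nm,"table z", [np.round(P[v,u,2],4) for v,u in ((300,400),(250,250),(300,200))])
    for c in("blue","red","orange","green","yellow"):
        for s,m in comps(rng(f,c)):
            p=P[m]; z=p[:,2]
            print(c,s[:5],"med",np.nanmedian(p,0),"zmax",np.nanpercentile(z,97),"zmin",np.nanpercentile(z,3))
cv2.imwrite("pics/crop_t.png",cv2.resize(T["color"][90:290,180:500,::-1],None,fx=2.5,fy=2.5,interpolation=cv2.INTER_CUBIC))
cv2.imwrite("pics/crop_s.png",cv2.resize(S["color"][130:330,220:480,::-1],None,fx=3,fy=3,interpolation=cv2.INTER_CUBIC))
E
```

```text
top table z [np.float64(0.0019), np.float64(0.0036), np.float64(-0.0001)]
blue [441 101  34  24 400] med [ 0.7713 -0.3393  0.0224] zmax 0.03903729822765762 zmin 0.014178958854795599
blue [ 421  144   54   38 1001] med [ 0.6218 -0.284   0.0903] zmax 0.11326861490411051 zmin 0.07944452419402355
red [234 212  51  23 928] med [0.485  0.1513 0.0732] zmax 0.09361153424881938 zmin 0.06491597340876071
red [202 275  26  19 266] med [0.3456 0.2608 0.024 ] zmax 0.038107696031956954 zmin 0.017011039331052163
red [614 338  26  10 123] med [ 0.2148 -0.676   0.0506] zmax 0.08612796349111758 zmin 0.011212448548434046
orange [278 170  79  11 289] med [0.5972 0.0329 0.0659] zmax 0.07016676919377945 zmin 0.06197252862277995
orange [152 202  26  24 204] med [0.5061 0.3872 0.0053] zmax 0.009143231596511762 zmin 0.0021309694191747356
green [ 222  180   69   60 1647] med [0.5308 0.147  0.0428] zmax 0.052813659566025094 zmin 0.03722165892975025
yellow [200 107  35  34 545] med [0.7423 0.2634 0.0494] zmax 0.053980241041635055 zmin 0.024752151225718038
yellow [  0 393   9   7  57] med [0.0963 0.7372 0.0175] z
[... 1451 characters left out ...]
809 -0.0553] zmax 0.004193646409401929 zmin -0.14743367077295108
green [263 156  42  17 247] med [0.5264 0.2611 0.0731] zmax 0.07892314384935623 zmin 0.06855043603206835
green [304 167  13  26  58] med [0.5899 0.1581 0.0517] zmax 0.054784838808146184 zmin 0.04823001930100379
green [274 170  44  37 472] med [0.5405 0.1352 0.0421] zmax 0.05343563357748413 zmin 0.03824066215501848
green [264 174  11  27  90] med [0.4585 0.1773 0.0515] zmax 0.05452501538935721 zmin 0.04710717970508003
yellow [110 105  39  32 952] med [0.0379 0.742  0.047 ] zmax 0.07286296448123092 zmin 0.006580240306107496
yellow [334 150  18  20 176] med [0.7347 0.2397 0.0509] zmax 0.055109769367036245 zmin 0.027305067494926637
```

View pics/crop_t.png

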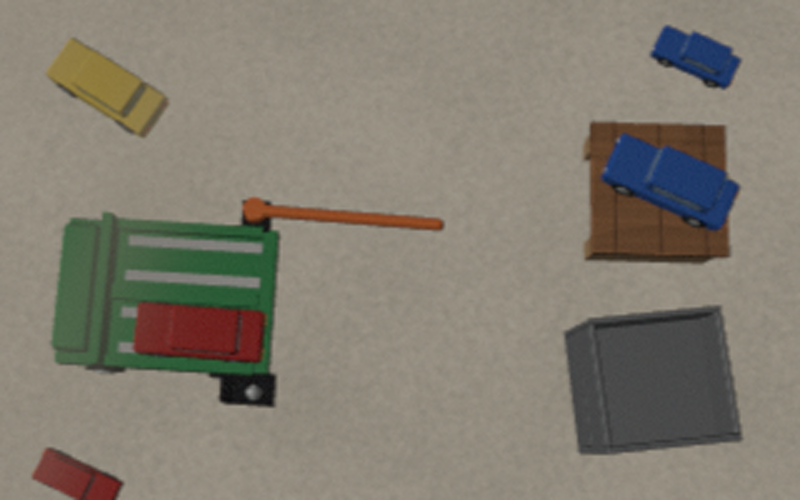

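View pics/crop_s.png

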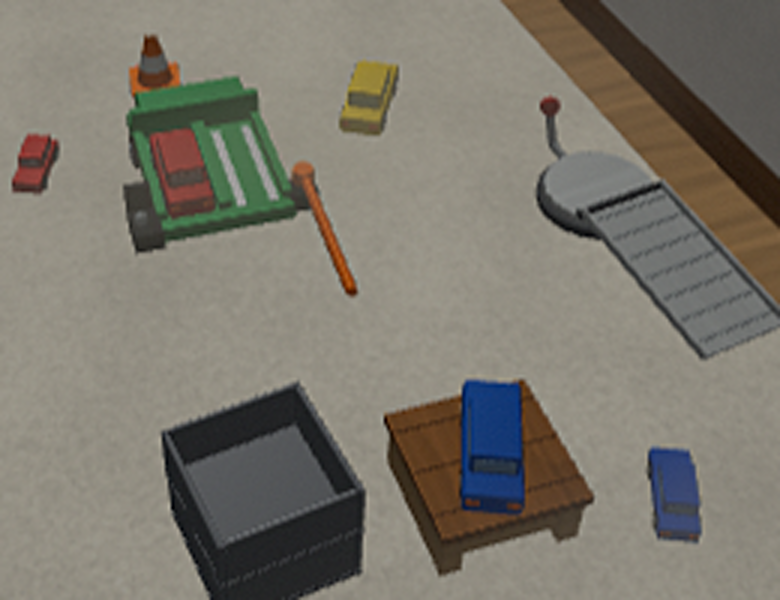

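```bash
python3 - <<'E'
from h import *
np.set_printoptions(precision=4,suppress=True)
T=load("top0.npz");S=load("side0.npz")
def rect(xy,n):
    (c,s,a)=cv2.minAreaRect(xy.astype(np.float32)); print(n,np.array(c),np.array(s),a)
for nm,f in(("top",T),("side",S)):
    P=cloud(f); 
    g=np.zeros(P.shape[:2],bool)
    H=hsv(f)
    g=((H[...,0]>45)&(H[...,0]<95)&(H[...,1]>70))
    m=g&(np.abs(P[...,0]-.53)<.13)&(np.abs(P[...,1]-.17)<.15)
    hb=m&(P[...,2]>.060)&(P[...,2]<.085); rect(P[hb][:,:2],nm+" headblock"); print(np.median(P[hb][:,2]))
    fl=m&(P[...,2]>.033); rect(P[fl][:,:2],nm+" wagon>33")
    # bar
    o=rng(f,"orange")&(np.abs(P[...,0]-.59)<.05)&(P[...,1]<.12)&(P[...,1]>-.2)
    q=P[o]; vx,vy,x0,y0=cv2.fitLine(q[:,:2].astype(np.float32),cv2.DIST_HUBER,0,.01,.01).ravel()
    t=(q[:,0]-x0)*vx+(q[:,1]-y0)*vy
    print(nm,"bar dir",vx,vy,"ends",[x0+vx*t.min(),y0+vy*t.min()],[x0+vx*t.max(),y0+vy*t.max()],"z",np.median(q[:,2]))
    for c,(cx,cy),zr in(("blue",(.62,-.29),(.067,.12)),("red",(.485,.15),(.047,.1))):
        mm=rng(f,c)&(np.hypot(P[...,0]-cx,P[...,1]-cy)<.09)&(P[...,2]>zr[0])
        q=P[mm]; rect(q[:,:2],nm+c)
        top=q[q[:,2]>zr[1]-.016] if c=="blue" else q[q[:,2]>.084]
        rect(top[:,:2],nm+c+" roof"); print(np.median(top[:,2]))
W=None
from bench import r
o=r.get_obs(); f=r.grab_frame("wrist"); print(f["intrinsics"],f["hand_eye"])
np.savez("w0.npz",pos=o["tcp_pos"],ori=o["orientation"],**f)
cv2.imwrite("pics/w0.png",f["color"][:,:,::-1])
E
```

```text
top headblock [0.4985 0.211 ] [0.2145 0.1255] 54.69474792480469
0.07065290937411814
top wagon>33 [0.5241 0.1867] [0.1998 0.1467] 86.81017303466797
top bar dir 0.08250202 0.9965909 ends [np.float64(0.5886972379837969), np.float64(-0.07394317449323758)] [np.float64(0.6040532439678385), np.float64(0.11155113911328582)] z 0.06591198303669975
topblue [ 0.6245 -0.287 ] [0.117  0.0462] 64.23828125
topblue roof [ 0.6204 -0.2964] [0.0631 0.0383] 63.99683380126953
0.11074583211455458
topred [0.4872 0.1539] [0.1164 0.0463] 85.27152252197266
topred roof [0.4865 0.1462] [0.0627 0.0398] 84.29994201660156
0.09130105992348443
side headblock [0.5278 0.2594] [0.0467 0.1367] 87.19438171386719
0.07325915051962333
side wagon>33 [0.5247 0.1827] [0.2012 0.1407] 86.5726547241211
side bar dir 0.08746373 0.9961677 ends [np.float64(0.5878337460775875), np.float64(-0.07590558435854153)] [np.float64(0.6033958416630122), np.float64(0.10133882804300395)] z 0.06607622078030412
sideblue [ 0.6239 -0.2922] [0.1174 0.0461] 64.72090911865234
sideblue roof [ 0.6209 -0.2977] [0.0632 0.0403] 62.568145751953125
0.11161400308432581
sidered [0.4868 0.1513] [0.1127 0.0421] 86.01290130615234
sidered roof [0.4875 0.1457] [0.0598 0.0352] 85.83653259277344
0.09258048957938532
[[309.7069   0.     322.9931]
 [  0.     309.7069 197.2267]
 [  0.       0.       1.    ]] [[ 1.      0.     -0.0001 -0.0003]
 [-0.      0.9498  0.3128 -0.0806]
 [ 0.0001 -0.3128  0.9498  0.0312]
 [ 0.      0.      0.      1.    ]]
```

View pics/w0.png

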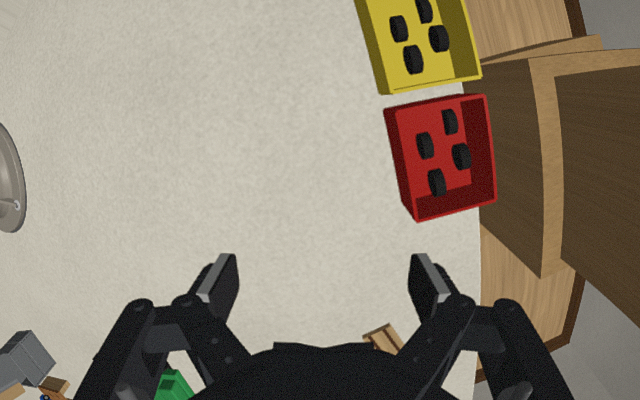

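```bash
cat > plan.py <<'E'
import sys,numpy as np,json
from scipy.spatial.transform import Rotation as Ro
from bench import r
def Rt(yaw): return Ro.from_euler('z',yaw,degrees=True)*Ro.from_euler('x',180,degrees=True)
def state():
    o=r.get_obs(); return np.array(o["tcp_pos"]),Ro.from_rotvec(o["orientation"]),o
def plan(wps,gain=1.0,dec=3,p=None,R=None):
    """wps: list of (x,y,z,yaw,n)"""
    if p is None: p,R,_=state()
    D=[];W=[]
    for x,y,z,yaw,n in wps:
        g=np.array([x,y,z]);Rg=Rt(yaw)
        w=(Rg*R.inv()).as_rotvec()/n; d=(g-p)/n
        for i in range(n):
            D.append(list(np.round(R.inv().apply(d)/.12*gain,dec)+0.))
            tw=R.inv().apply(w)
            W.append(list(np.round(np.degrees(tw)/120*gain,dec)+0.))
            R=Ro.from_rotvec(w)*R;p=p+d
        R=Rg;p=g
    print(json.dumps([[float(a) for a in x] for x in D]));print(json.dumps([[float(a) for a in x] for x in W]))
def show(tag=""):
    p,R,o=state()
    x=R.apply([1,0,0]);z=R.apply([0,0,1])
    print(tag,"t=%.2f"%o["clock"],"tcp",np.round(p,4),"yaw %.2f"%np.degrees(np.arctan2(x[1],x[0])),"z",np.round(z,4),"F",np.round(o["contact_force"],1),"w %.4f"%o["grip_width"],"q",np.round(o["joints"],2))
E
python3 - <<'E'
from plan import *
show()
plan([(0.46,0.42,0.42,45,10),(0.64,0.02,.42,0,12),(0.62,-.20,.42,-26,6)])
E
```

```text
t=0.15 tcp [0.1687 0.6534 0.404 ] yaw 75.52 z [-3.0e-04 -1.4e-03 -1.0e+00] F [ 0.2  0.1 -0.2] w 0.0854 q [-1.43  0.48  0.02  1.56 -0.01  1.11 -0.08]
[[-0.128, 0.284, -0.013], [-0.112, 0.29, -0.013], [-0.097, 0.296, -0.013], [-0.081, 0.3, -0.013], [-0.065, 0.304, -0.013], [-0.048, 0.307, -0.013], [-0.032, 0.309, -0.013], [-0.016, 0.311, -0.013], [0.001, 0.311, -0.013], [0.018, 0.311, -0.013], [-0.108, 0.285, 0.0], [-0.089, 0.291, 0.0], [-0.07, 0.296, 0.0], [-0.05, 0.3, 0.0], [-0.031, 0.303, 0.0], [-0.011, 0.304, 0.0], [0.009, 0.304, 0.0], [0.029, 0.303, 0.0], [0.049, 0.301, 0.0], [0.068, 0.297, 0.0], [0.088, 0.292, 0.0], [0.107, 0.285, 0.0], [-0.028, 0.306, 0.0], [-0.005, 0.307, 0.0], [0.019, 0.306, 0.0], [0.042, 0.304, 0.0], [0.065, 0.3, 0.0], [0.087, 0.294, 0.0]]
[[0.0, 0.0, 0.025], [0.0, 0.0, 0.025], [0.0, 0.0, 0.025], [0.0, 0.0, 0.025], [0.0, 0.0, 0.025], [0.0, 0.0, 0.025], [0.0, 0.0, 0.025], [0.0, 0.0, 0.025], [0.0, 0.0, 0.025], [0.0, 0.0, 0.025], [0.0, 0.0, 0.031], [0.0, 0.0, 0.031], [0.0, 0.0, 0.031], [0.0, 0.0, 0.031], [0.0, 0.0, 0.031], [0.0, 0.0, 0.031], [0.0, 0.0, 0.031], [0.0, 0.0, 0.031], [0.0, 0.0, 0.031], [0.0, 0.0, 0.031], [0.0, 0.0, 0.031], [0.0, 0.0, 0.031], [0.0, 0.0, 0.036], [0.0, 0.0, 0.036], [0.0, 0.0, 0.036], [0.0, 0.0, 0.036], [0.0, 0.0, 0.036], [0.0, 0.0, 0.036]]
```

Request:
{"fn": "apply_moves", "kwargs": {
  "dp": [
    [-0.13,0.28,-0.01],
    [-0.11,0.29,-0.01],
    [-0.1,0.3,-0.01],
    [-0.08,0.3,-0.01],
    [-0.06,0.3,-0.01],
    [-0.05,0.31,-0.01],
    [-0.03,0.31,-0.01],
    [-0.02,0.31,-0.01],
    [0,0.31,-0.01],
    [0.02,0.31,-0.01]
  ],
  "twist": [
    [0,0,0.025],
    [0,0,0.025],
    [0,0,0.025],
    [0,0,0.025],
    [0,0,0.025],
    [0,0,0.025],
    [0,0,0.025],
    [0,0,0.025],
    [0,0,0.025],
    [0,0,0.025]
  ],
  "jaw": [0,0,0,0,0,0,0,0,0,0],
  "grip_force": 40
}}

```text
clock: 1.15
tcp_pos: [0.4627, 0.4154, 0.4118]
orientation: [2.9, 1.206, -0.013]
contact_force: [-0.4, 0.4, -0.4]
grip_width: 0.0853
```

```bash
python3 - <<'E'
from plan import *
show()
plan([(0.64,0.02,.42,0,12),(0.62,-.20,.42,-26,6)])
E
```

```text
t=1.15 tcp [0.4627 0.4154 0.4118] yaw 45.16 z [-0.007  -0.0043 -1.    ] F [-0.4  0.4 -0.4] w 0.0853 q [-1.01  0.39  0.23  1.69 -0.1   1.08  0.05]
[[-0.108, 0.281, -0.005], [-0.089, 0.287, -0.005], [-0.07, 0.293, -0.006], [-0.051, 0.297, -0.006], [-0.031, 0.299, -0.006], [-0.012, 0.301, -0.006], [0.008, 0.301, -0.006], [0.028, 0.3, -0.006], [0.048, 0.297, -0.006], [0.067, 0.293, -0.006], [0.086, 0.288, -0.006], [0.105, 0.282, -0.006], [-0.028, 0.306, 0.0], [-0.005, 0.307, 0.0], [0.019, 0.306, 0.0], [0.042, 0.304, 0.0], [0.065, 0.3, 0.0], [0.087, 0.294, 0.0]]
[[0.0, 0.0, 0.031], [0.0, 0.0, 0.031], [0.0, 0.0, 0.031], [0.0, 0.0, 0.031], [0.0, 0.0, 0.031], [0.0, 0.0, 0.031], [0.0, 0.0, 0.031], [0.0, 0.0, 0.031], [0.0, 0.0, 0.031], [0.0, 0.0, 0.031], [0.0, 0.0, 0.031], [0.0, 0.0, 0.031], [0.0, 0.0, 0.036], [0.0, 0.0, 0.036], [0.0, 0.0, 0.036], [0.0, 0.0, 0.036], [0.0, 0.0, 0.036], [0.0, 0.0, 0.036]]
```

Request:
{"fn": "apply_moves", "kwargs": {
  "dp": [
    [-0.11,0.28,-0.005],
    [-0.09,0.29,-0.005],
    [-0.07,0.29,-0.005],
    [-0.05,0.3,-0.005],
    [-0.03,0.3,-0.005],
    [0,0,0]
  ],
  "twist": [
    [0,0,0.031],
    [0,0,0.031],
    [0,0,0.031],
    [0,0,0.031],
    [0,0,0.031],
    [0,0,0]
  ],
  "jaw": [0,0,0,0,0,0]
}}

```text
clock: 1.75
tcp_pos: [0.5421, 0.2371, 0.4142]
orientation: [3.06, 0.682, -0.012]
contact_force: [-0.1, -1.1, 0.5]
grip_width: 0.0852
```

```bash
python3 - <<'E'
from plan import *
import cv2
show()
o=r.get_obs(); f=r.grab_frame("wrist")
np.savez("w1.npz",pos=o["tcp_pos"],ori=o["orientation"],**f)
cv2.imwrite("pics/w1.png",f["color"][:,:,::-1])
plan([(0.64,0.02,.42,0,7),(0.62,-.22,.42,-26,6)])
E
```

```text
t=1.75 tcp [0.5421 0.2371 0.4142] yaw 25.15 z [-0.006  -0.0079 -1.    ] F [-0.1 -1.1  0.5] w 0.0852 q [-0.81  0.34  0.37  1.77 -0.14  1.06  0.05]
[[-0.006, 0.287, -0.006], [0.012, 0.287, -0.007], [0.03, 0.285, -0.007], [0.048, 0.283, -0.007], [0.066, 0.279, -0.007], [0.084, 0.275, -0.007], [0.101, 0.269, -0.007], [-0.028, 0.333, 0.0], [-0.003, 0.334, 0.0], [0.023, 0.334, 0.0], [0.048, 0.331, 0.0], [0.073, 0.326, 0.0], [0.097, 0.32, 0.0]]
[[0.0, 0.001, 0.03], [0.0, 0.001, 0.03], [0.0, 0.001, 0.03], [0.0, 0.001, 0.03], [0.0, 0.001, 0.03], [0.0, 0.001, 0.03], [0.0, 0.001, 0.03], [0.0, 0.0, 0.036], [0.0, 0.0, 0.036], [0.0, 0.0, 0.036], [0.0, 0.0, 0.036], [0.0, 0.0, 0.036], [0.0, 0.0, 0.036]]
```

View pics/w1.png

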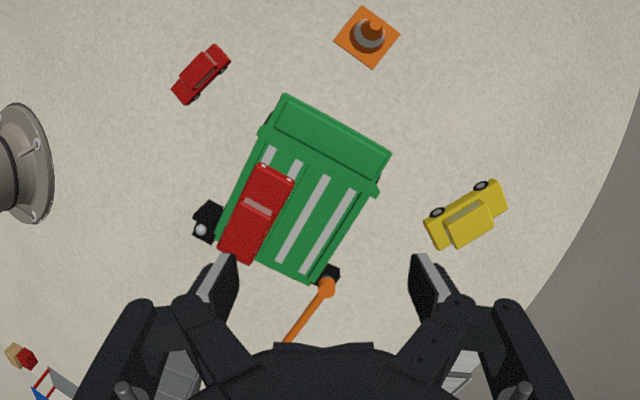

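```bash
cat >> h.py <<'E'
from scipy.spatial.transform import Rotation as Ro
def wcloud(f):
    K=f["intrinsics"];z=f["z_map"]
    v,u=np.mgrid[0:z.shape[0],0:z.shape[1]]
    a=(u-K[0,2])/K[0,0];b=(v-K[1,2])/K[1,1]
    th=np.hypot(a,b)+1e-9
    s=np.tan(th)/th
    C=np.stack([a*s*z,b*s*z,z],-1)
    E=f["hand_eye"];P=C@E[:3,:3].T+E[:3,3]
    P=Ro.from_rotvec(f["ori"]).apply(P.reshape(-1,3)).reshape(P.shape)+f["pos"]
    P[(z==0)|(th>1.2)]=np.nan
    return P
def rect(xy,n):
    (c,s,a)=cv2.minAreaRect(xy.astype(np.float32)); print(n,np.round(c,4),np.round(s,4),round(a,2))
E
python3 - <<'E'
from h import *
np.set_printoptions(precision=4,suppress=True)
f=load("w1.npz");P=wcloud(f)
print("table",P[60,150],P[150,500])
H=hsv(f);g=(H[...,0]>45)&(H[...,0]<95)&(H[...,1]>70)
def big(m): 
    c=comps(m,20); return max(c,key=lambda x:x[0][4])[1]
def edge(P,name,ang=86.7):
    rect(P[:,:2],name)
hb=big(g&(P[...,2]>.062)&(P[...,2]<.085)); rect(P[hb][:,:2],"headblk"); print(np.percentile(P[hb][:,2],[5,50,95]))
w=big(g&(P[...,2]>.034)); rect(P[w][:,:2],"all")
fl=big(g&(P[...,2]>.034)&(P[...,2]<.045)); print("floor z",np.median(P[fl][:,2]))
wh=(H[...,1]<60)&(H[...,2]>130)&(P[...,2]>.034)&(P[...,2]<.05)&(np.abs(P[...,0]-.53)<.1)&(np.abs(P[...,1]-.15)<.12)
for s,m in comps(wh,60): rect(P[m][:,:2],"stripe"); 
rd=rng(f,"red")&(np.abs(P[...,0]-.487)<.06)&(np.abs(P[...,1]-.15)<.09)&(P[...,2]>.05)
rect(P[rd][:,:2],"red"); ro=rd&(P[...,2]>.084); rect(P[ro][:,:2],"redroof"); print(np.median(P[ro][:,2]))
o=rng(f,"orange")&(P[...,1]<.15); q=P[o]; print("bar",cv2.fitLine(q[:,:2].astype(np.float32),cv2.DIST_HUBER,0,.01,.01).ravel(),np.median(q[:,2]),q[:,1].max())
E
```

```text
table [ 0.2652  0.2688 -0.0004] [0.7519 0.36   0.0001]
headblk [0.5309 0.2712] [0.0352 0.1201] 86.36
[0.0672 0.0694 0.0707]
all [0.5257 0.1894] [0.2045 0.1504] 86.1
floor z 0.039698368832491504
stripe [0.4757 0.224 ] [0.0218 0.0108] 87.2
stripe [0.5097 0.2215] [0.0225 0.0105] 85.94
stripe [0.5421 0.1651] [0.1312 0.0113] 86.2
stripe [0.5759 0.1625] [0.1312 0.0112] 86.31
red [0.4881 0.1626] [0.1314 0.0466] 85.46
redroof [0.4894 0.1719] [0.1126 0.0414] 84.58
0.0904919181531551
bar [0.6669 0.7451 0.5207 0.0017] 0.06324472770233791 0.14899566603345
```

Request:
{"fn": "apply_moves", "kwargs": {
  "dp": [
    [0,0.29,-0.005],
    [0.01,0.29,-0.005],
    [0.03,0.28,-0.005],
    [0.05,0.28,-0.005],
    [0.07,0.28,-0.005],
    [0.08,0.27,-0.005],
    [0.1,0.27,-0.005],
    [-0.03,0.33,0],
    [0,0.33,0],
    [0.02,0.33,0],
    [0.05,0.33,0],
    [0.07,0.33,0],
    [0.1,0.32,0],
    [0,0,0]
  ],
  "twist": [
    [0,0,0.03],
    [0,0,0.03],
    [0,0,0.03],
    [0,0,0.03],
    [0,0,0.03],
    [0,0,0.03],
    [0,0,0.03],
    [0,0,0.036],
    [0,0,0.036],
    [0,0,0.036],
    [0,0,0.036],
    [0,0,0.036],
    [0,0,0.036],
    [0,0,0]
  ],
  "jaw": [0,0,0,0,0,0,0,0,0,0,0,0,0,0]
}}

```text
clock: 3.2
tcp_pos: [0.6284, -0.2077, 0.4115]
orientation: [-3.066, 0.684, 0.024]
contact_force: [0.1, -0.5, 0.3]
grip_width: 0.0852
```

```bash
python3 - <<'E'
from plan import *
import cv2
show()
o=r.get_obs(); f=r.grab_frame("wrist")
np.savez("w2.npz",pos=o["tcp_pos"],ori=o["orientation"],**f)
cv2.imwrite("pics/w2.png",f["color"][:,:,::-1])
from h import *
f=load("w2.npz");P=wcloud(f)
b=rng(f,"blue")&(np.abs(P[...,0]-.62)<.09)&(np.abs(P[...,1]+.29)<.09)&(P[...,2]>.067)
print(b.sum())
rect(P[b][:,:2],"blue"); ro=b&(P[...,2]>.103); rect(P[ro][:,:2],"roof"); print(np.median(P[ro][:,2]))
E
```

```text
t=3.20 tcp [ 0.6284 -0.2077  0.4115] yaw -25.15 z [-0.015   0.0039 -0.9999] F [ 0.1 -0.5  0.3] w 0.0852 q [-0.22  0.52  0.65  1.61 -0.34  1.14  0.07]
4110
blue [ 0.633  -0.2746] [0.1486 0.0569] 57.98
roof [ 0.6409 -0.2676] [0.13  0.046] 55.77
0.11053026606722782
```

View pics/w2.png

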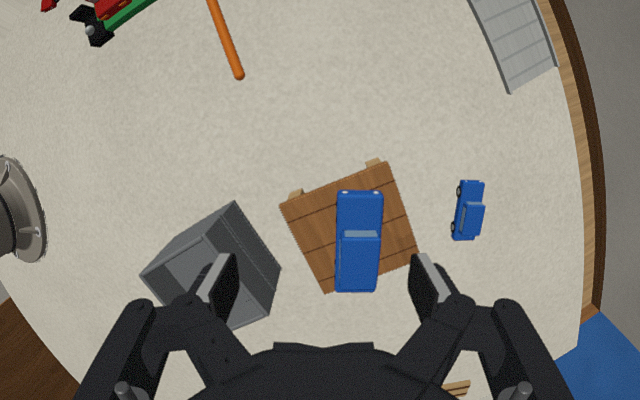

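```bash
python3 - <<'E'
from plan import *
from h import *
np.set_printoptions(precision=4,suppress=True)
T=load("top0.npz");S=load("side0.npz")
P=cloud(T);m=(P[...,2]>.09)&(np.abs(P[...,1]+.27)<.12)&(P[...,0]<.57)&(P[...,0]>.3);rect(P[m][:,:2],"crate");print(P[m].max(0),P[m].min(0))
for nm,f in(("top",T),("side",S)):
    P=cloud(f);H=hsv(f)
    wh=(H[...,1]<70)&(H[...,2]>100)&(P[...,2]>.03)&(P[...,2]<.05)&(np.abs(P[...,0]-.54)<.06)&(np.abs(P[...,1]-.15)<.12)
    for s,m in comps(wh,40): rect(P[m][:,:2],nm+"stripe"); print(s)
plan([(0.6207,-.297,.30,-25.7,5),(0.6207,-.297,.263,-25.7,2)])
E
```

```text
crate [ 0.4388 -0.2641] [0.1199 0.1217] 5.67
[ 0.5037 -0.1991  0.115 ] [ 0.3738 -0.3284  0.09  ]
topstripe [0.5751 0.1669] [0.1369 0.0135] 85.48
[228 183  57   9 257]
topstripe [0.5415 0.1662] [0.1317 0.0124] 86.18
[229 197  55   8 252]
sidestripe [0.5757 0.1608] [0.1352 0.0132] 85.75
[300 171  13  26 101]
sidestripe [0.5422 0.1651] [0.1337 0.0134] 84.98
[290 173  12  26 104]
[[0.055, 0.146, 0.184], [0.055, 0.146, 0.184], [0.054, 0.146, 0.185], [0.054, 0.146, 0.185], [0.054, 0.146, 0.185], [0.0, 0.0, 0.154], [0.0, 0.0, 0.154]]
[[0.0, 0.002, 0.001], [0.0, 0.002, 0.001], [0.0, 0.002, 0.001], [0.0, 0.002, 0.001], [0.0, 0.002, 0.001], [0.0, 0.0, 0.0], [0.0, 0.0, 0.0]]
```

Request:
{"fn": "apply_moves", "kwargs": {
  "dp": [
    [0.055,0.146,0.185],
    [0.055,0.146,0.185],
    [0.055,0.146,0.185],
    [0.055,0.146,0.185],
    [0.055,0.146,0.185],
    [0,0,0]
  ],
  "twist": [
    [0,0.002,0.001],
    [0,0.002,0.001],
    [0,0.002,0.001],
    [0,0.002,0.001],
    [0,0.002,0.001],
    [0,0,0]
  ],
  "jaw": [0,0,0,0,0,0]
}}

```text
clock: 3.85
tcp_pos: [0.6298, -0.2832, 0.2931]
orientation: [-3.063, 0.649, -0.007]
contact_force: [-0.9, -0.3, -0.1]
grip_width: 0.0856
```

```bash
python3 - <<'E'
from plan import *
import cv2
show()
f=r.grab_frame("wrist")
cv2.imwrite("pics/w3.png",f["color"][:,:,::-1])
plan([(0.6207,-.297,.263,-25.7,2)])
E
```

```text
t=3.85 tcp [ 0.6298 -0.2832  0.2931] yaw -23.92 z [ 0.0066  0.009  -0.9999] F [-0.9 -0.3 -0.1] w 0.0856 q [-0.04  0.68  0.57  1.64 -0.44  0.95  0.27]
[[-0.014, 0.078, 0.131], [-0.012, 0.077, 0.131]]
[[-0.003, -0.001, 0.008], [-0.003, -0.001, 0.008]]
```

View pics/w3.png

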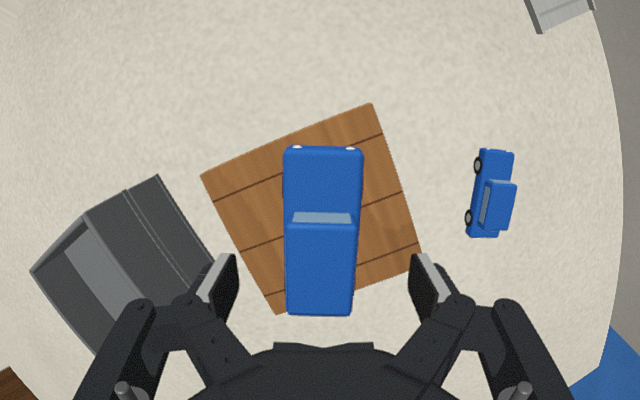

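Request:
{"fn": "apply_moves", "kwargs": {
  "dp": [
    [-0.014,0.078,0.1],
    [-0.012,0.077,0.1],
    [0,0,0]
  ],
  "twist": [
    [-0.003,-0.001,0.008],
    [-0.003,-0.001,0.008],
    [0,0,0]
  ],
  "jaw": [0,0,0]
}}

```text
clock: 4.2
tcp_pos: [0.6229, -0.2931, 0.2705]
orientation: [-3.062, 0.692, -0.003]
contact_force: [0.2, -0.3, -1.1]
grip_width: 0.0858
```

```bash
python3 - <<'E'
from plan import *
show()
plan([(0.6207,-.297,.263,-25.7,1)])
E
```

```text
t=4.20 tcp [ 0.6229 -0.2931  0.2705] yaw -25.45 z [ 0.0025  0.0016 -1.    ] F [ 0.2 -0.3 -1.1] w 0.0858 q [-0.03  0.7   0.57  1.66 -0.46  0.92  0.27]
[[-0.002, 0.037, 0.063]]
[[-0.001, -0.001, 0.002]]
```

Request:
{"fn": "apply_moves", "kwargs": {
  "dp": [
    [0,0.04,0.065],
    [0,0,0],
    [0,0,0],
    [0,0,0],
    [0,0,0],
    [0,0,0],
    [0,0,0],
    [0,0,0]
  ],
  "twist": [
    [-0.001,-0.001,0.002],
    [0,0,0],
    [0,0,0],
    [0,0,0],
    [0,0,0],
    [0,0,0],
    [0,0,0],
    [0,0,0]
  ],
  "jaw": [0,0,255,255,255,255,255,255],
  "grip_force": 40
}}

```text
clock: 5.0
tcp_pos: [0.6218, -0.2966, 0.2638]
orientation: [-3.062, 0.696, -0.003]
contact_force: [-0.2, 0.3, 0.1]
grip_width: 0.0387
```

```bash
python3 - <<'E'
from plan import *
import cv2
show()
f=r.grab_frame("wrist")
cv2.imwrite("pics/w4.png",f["color"][:,:,::-1])
E
```

```text
t=5.00 tcp [ 0.6218 -0.2966  0.2638] yaw -25.60 z [ 2.4e-03  6.0e-04 -1.0e+00] F [-0.2  0.3  0.1] w 0.0387 q [-0.02  0.71  0.56  1.66 -0.46  0.91  0.28]
```

View pics/w4.png

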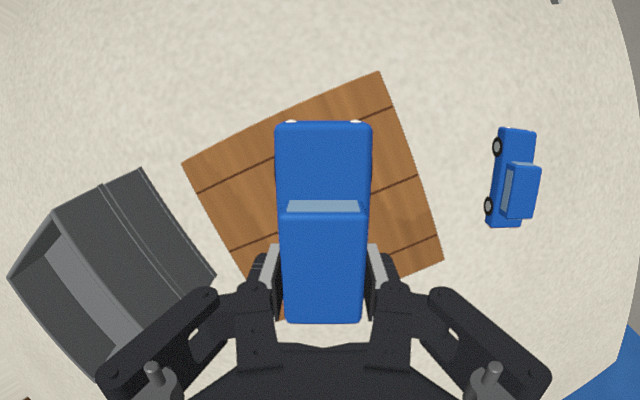

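```bash
python3 - <<'E'
from plan import *
plan([(0.6218,-.2966,.355,-25.6,4),(0.5575,.1515,.355,-3.7,13)])
E
```

```text
[[0.0, 0.0, -0.19], [0.0, 0.0, -0.19], [0.0, 0.0, -0.19], [0.0, 0.0, -0.19], [-0.161, -0.241, 0.0], [-0.154, -0.246, 0.0], [-0.147, -0.25, 0.0], [-0.139, -0.255, 0.0], [-0.132, -0.258, 0.0], [-0.124, -0.262, 0.0], [-0.116, -0.266, 0.0], [-0.109, -0.269, 0.0], [-0.101, -0.272, 0.0], [-0.093, -0.275, 0.0], [-0.084, -0.278, 0.0], [-0.076, -0.28, 0.0], [-0.068, -0.282, 0.0]]
[[0.0, 0.0, 0.0], [0.0, 0.0, 0.0], [0.0, 0.0, 0.0], [0.0, 0.0, 0.0], [0.0, 0.0, -0.014], [0.0, 0.0, -0.014], [0.0, 0.0, -0.014], [0.0, 0.0, -0.014], [0.0, 0.0, -0.014], [0.0, 0.0, -0.014], [0.0, 0.0, -0.014], [0.0, 0.0, -0.014], [0.0, 0.0, -0.014], [0.0, 0.0, -0.014], [0.0, 0.0, -0.014], [0.0, 0.0, -0.014], [0.0, 0.0, -0.014]]
```

Request:
{"fn": "apply_moves", "kwargs": {
  "dp": [
    [0,0,-0.19],
    [0,0,-0.19],
    [0,0,-0.19],
    [0,0,-0.19],
    [-0.16,-0.24,0],
    [-0.155,-0.245,0],
    [-0.145,-0.25,0],
    [-0.14,-0.255,0],
    [-0.13,-0.26,0],
    [-0.125,-0.26,0],
    [-0.115,-0.265,0],
    [-0.11,-0.27,0],
    [-0.1,-0.27,0],
    [-0.09,-0.275,0],
    [-0.085,-0.28,0],
    [-0.075,-0.28,0],
    [-0.07,-0.28,0],
    [0,0,0]
  ],
  "twist": [
    [0,0,0],
    [0,0,0],
    [0,0,0],
    [0,0,0],
    [0,0,-0.014],
    [0,0,-0.014],
    [0,0,-0.014],
    [0,0,-0.014],
    [0,0,-0.014],
    [0,0,-0.014],
    [0,0,-0.014],
    [0,0,-0.014],
    [0,0,-0.014],
    [0,0,-0.014],
    [0,0,-0.014],
    [0,0,-0.014],
    [0,0,-0.014],
    [0,0,0]
  ],
  "jaw": [255,255,255,255,255,255,255,255,255,255,255,255,255,255,255,255,255,255]
}}

```text
clock: 6.85
tcp_pos: [0.55, 0.1668, 0.3557]
orientation: [-3.14, 0.085, 0.005]
contact_force: [-0.2, 0.5, -2.2]
grip_width: 0.0391
```

```bash
python3 - <<'E'
from plan import *
import cv2
show()
f=r.grab_frame("wrist")
cv2.imwrite("pics/w5.png",f["color"][:,:,::-1])
f=r.grab_frame("side")
np.savez("s5.npz",**f)
cv2.imwrite("pics/s5.png",cv2.resize(f["color"][80:280,200:440,::-1],None,fx=3,fy=3))
plan([(0.5575,.1515,.28,-3.7,4)])
E
```

```text
t=6.85 tcp [0.55   0.1668 0.3557] yaw -3.09 z [-0.0034  0.001  -1.    ] F [-0.2  0.5 -2.2] w 0.0391 q [-0.8   0.4   0.51  1.88 -0.24  0.93 -0.23]
[[0.016, 0.02, 0.158], [0.015, 0.02, 0.158], [0.015, 0.02, 0.158], [0.015, 0.02, 0.158]]
[[0.0, 0.0, 0.0], [0.0, 0.0, 0.0], [0.0, 0.0, 0.0], [0.0, 0.0, 0.0]]
```

View pics/w5.png

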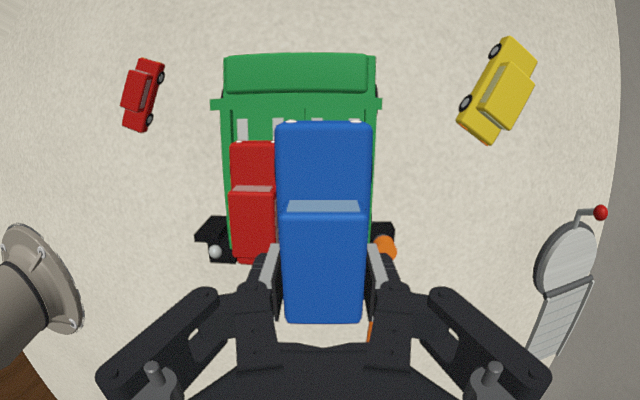

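View pics/s5.png

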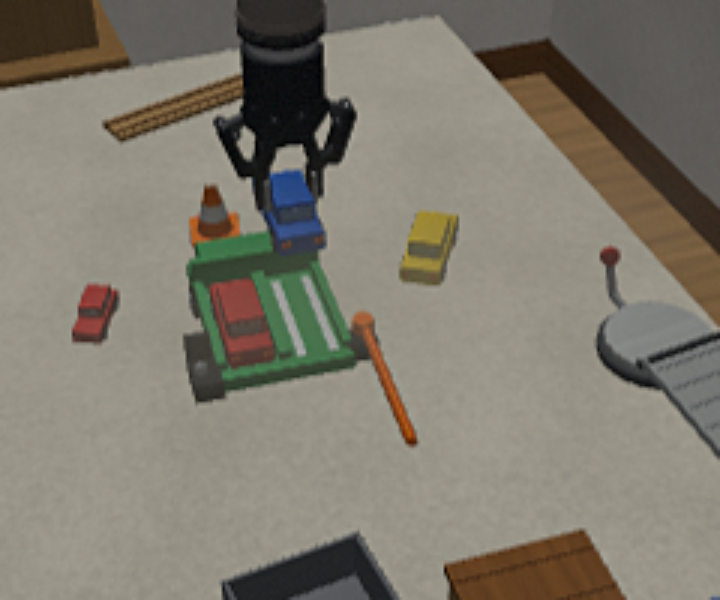

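Request:
{"fn": "apply_moves", "kwargs": {
  "dp": [
    [0.016,0.03,0.158],
    [0.016,0.03,0.158],
    [0.016,0.03,0.158],
    [0.016,0.03,0.1],
    [0,0,0]
  ],
  "twist": [
    [0,0.001,0.002],
    [0,0.001,0.002],
    [0,0,0],
    [0,0,0],
    [0,0,0]
  ],
  "jaw": [255,255,255,255,255]
}}

```text
clock: 7.45
tcp_pos: [0.5593, 0.1388, 0.2862]
orientation: [3.135, -0.125, 0.007]
contact_force: [0.2, 0.7, -2.1]
grip_width: 0.0395
```

```bash
python3 - <<'E'
from plan import *
from h import *
show()
o=r.get_obs()
f=r.grab_frame("wrist")
cv2.imwrite("pics/w6.png",f["color"][:,:,::-1])
f=r.grab_frame("side")
cv2.imwrite("pics/s6.png",cv2.resize(f["color"][100:260,230:390,::-1],None,fx=3.7,fy=3.7))
P=cloud(f)
b=rng(f,"blue")&(np.abs(P[...,0]-.56)<.1)&(np.abs(P[...,1]-.15)<.12)&(P[...,2]>.05);b=max(comps(b,20),key=lambda x:x[0][4])[1]
q=P[b];rect(q[:,:2],"blue");print(np.percentile(q[:,2],[3,97]),q.min(0),q.max(0))
plan([(0.5575,.1515,.26,-3.7,2)])
E
```

```text
t=7.45 tcp [0.5593 0.1388 0.2862] yaw -4.58 z [ 0.0045 -0.0044 -1.    ] F [ 0.2  0.7 -2.1] w 0.0395 q [-0.72  0.49  0.48  1.93 -0.3   0.79 -0.15]Traceback (most recent call last):
  File "<stdin>", line 10, in <module>
ValueError: max() iterable argument is empty
```

View pics/w6.png

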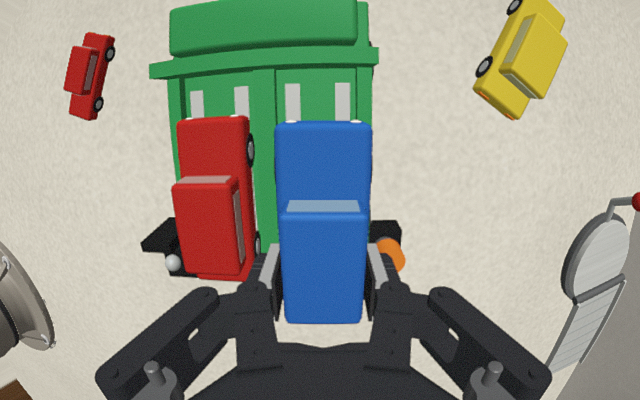

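View pics/s6.png

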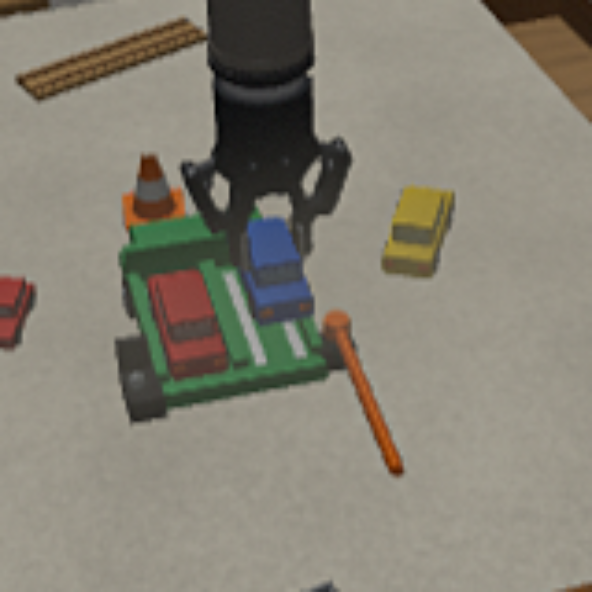

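Request:
{"fn": "apply_moves", "kwargs": {
  "dp": [
    [-0.012,-0.055,0.1],
    [-0.008,-0.052,0.08],
    [0,0,0]
  ],
  "twist": [
    [0.001,-0.001,-0.005],
    [0.001,-0.001,-0.003],
    [0,0,0]
  ],
  "jaw": [255,255,255]
}}

```text
clock: 7.85
tcp_pos: [0.5591, 0.1546, 0.2664]
orientation: [-3.136, 0.094, -0.009]
contact_force: [0.3, -0.1, -1.6]
grip_width: 0.0392
```

```bash
python3 - <<'E'
from plan import *
from h import *
show()
o=r.get_obs()
f=r.grab_frame("wrist")
cv2.imwrite("pics/w7.png",f["color"][:,:,::-1])
plan([(0.5575,.1515,.25,-3.7,2)])
E
```

```text
t=7.85 tcp [0.5591 0.1546 0.2664] yaw -3.45 z [ 0.0058  0.0042 -1.    ] F [ 0.3 -0.1 -1.6] w 0.0392 q [-0.72  0.52  0.45  1.93 -0.33  0.75 -0.14]
[[-0.007, 0.012, 0.07], [-0.007, 0.012, 0.07]]
[[-0.001, -0.001, 0.001], [-0.001, -0.001, 0.001]]
```

View pics/w7.png

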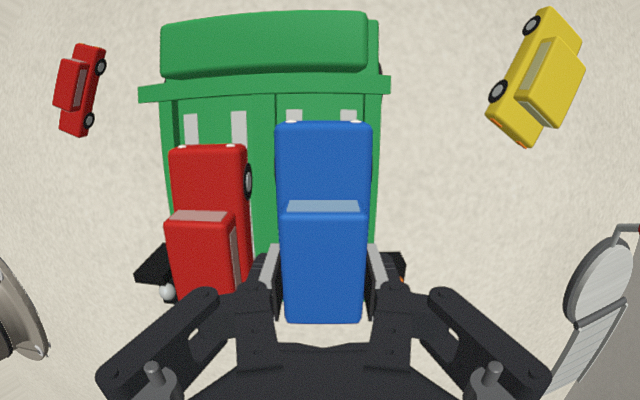

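Request:
{"fn": "apply_moves", "kwargs": {
  "dp": [
    [-0.008,0.005,0.07],
    [-0.006,0.005,0.06],
    [0,0,0.02],
    [0,0,0]
  ],
  "twist": [
    [-0.002,-0.002,0.001],
    [-0.001,-0.001,0],
    [0,0,0],
    [0,0,0]
  ],
  "jaw": [255,255,255,255]
}}

```text
clock: 8.3
tcp_pos: [0.5575, 0.1532, 0.2476]
orientation: [3.138, -0.098, -0.001]
contact_force: [0.4, 0.5, -1.8]
grip_width: 0.0393
```

```bash
python3 - <<'E'
from plan import *
from h import *
show()
o=r.get_obs()
f=r.grab_frame("wrist")
cv2.imwrite("pics/w8.png",f["color"][:,:,::-1])
E
```

```text
t=8.30 tcp [0.5575 0.1532 0.2476] yaw -3.58 z [-4.0e-04 -2.5e-03 -1.0e+00] F [ 0.4  0.5 -1.8] w 0.0393 q [-0.71  0.55  0.44  1.94 -0.34  0.72 -0.13]
```

View pics/w8.png

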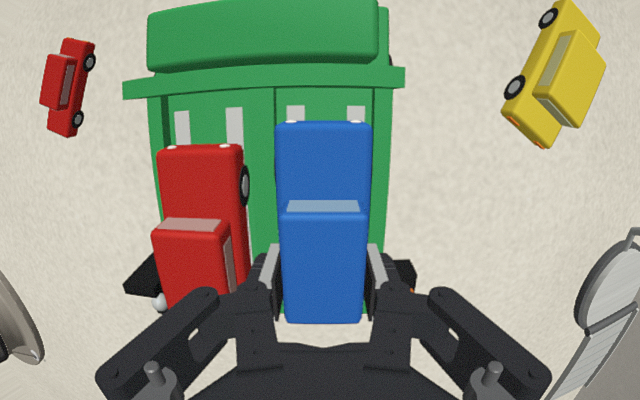

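Request:
{"fn": "apply_moves", "kwargs": {
  "dp": [
    [0.009,0,0.012],
    [0,0,0.015],
    [0,0,0.012],
    [0,0,0]
  ],
  "twist": [
    [0.001,0,0],
    [0,0,0],
    [0,0,0],
    [0,0,0]
  ],
  "jaw": [255,255,255,255]
}}

```text
clock: 8.75
tcp_pos: [0.5593, 0.1529, 0.2438]
orientation: [-3.139, 0.099, -0.002]
contact_force: [-0.3, -0.5, -2.6]
grip_width: 0.039
```

```bash
python3 - <<'E'
from plan import *
from h import *
show()
E
```

```text
t=8.75 tcp [0.5593 0.1529 0.2438] yaw -3.61 z [ 1.3e-03  7.0e-04 -1.0e+00] F [-0.3 -0.5 -2.6] w 0.0390 q [-0.7   0.56  0.43  1.94 -0.34  0.72 -0.13]
```

Request:
{"fn": "apply_moves", "kwargs": {
  "dp": [
    [0,0,0.012],
    [0,0,0.012],
    [0,0,0]
  ],
  "twist": [
    [0,0,0],
    [0,0,0],
    [0,0,0]
  ],
  "jaw": [255,255,255]
}}

```text
clock: 9.05
tcp_pos: [0.5597, 0.1525, 0.2442]
orientation: [-3.137, 0.1, -0.002]
contact_force: [0.4, -0.9, -2.2]
grip_width: 0.0394
```

```bash
python3 - <<'E'
from plan import *
from h import *
show()
f=r.grab_frame("wrist")
cv2.imwrite("pics/w9.png",f["color"][:,:,::-1])
f=r.grab_frame("side")
cv2.imwrite("pics/s9.png",cv2.resize(f["color"][140:230,240:360,::-1],None,fx=6,fy=6,interpolation=cv2.INTER_CUBIC))
E
```

```text
t=9.05 tcp [0.5597 0.1525 0.2442] yaw -3.64 z [ 0.0011  0.003  -1.    ] F [ 0.4 -0.9 -2.2] w 0.0394 q [-0.7   0.56  0.43  1.94 -0.35  0.72 -0.13]
```

View pics/s9.png

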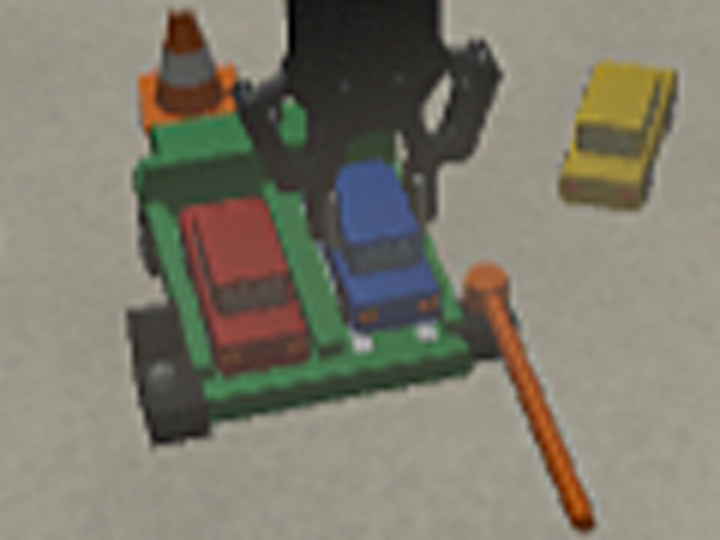

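View pics/w9.png

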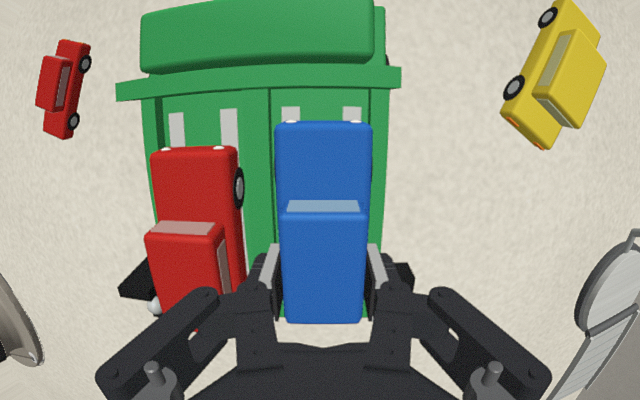

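Request:
{"fn": "apply_moves", "kwargs": {
  "dp": [
    [-0.006,0,0.03],
    [0,0,0.02]
  ],
  "twist": [
    [0,0,0],
    [0,0,0]
  ],
  "jaw": [255,255]
}}

```text
clock: 9.35
tcp_pos: [0.5599, 0.152, 0.2436]
orientation: [-3.134, 0.1, -0.0]
contact_force: [-9.9, -1.0, 22.8]
grip_width: 0.0392
```

```bash
python3 - <<'E'
from plan import *
show()
E
```

```text
t=9.35 tcp [0.5599 0.152  0.2436] yaw -3.67 z [ 5.0e-04  6.3e-03 -1.0e+00] F [-9.9 -1.  22.8] w 0.0392 q [-0.69  0.56  0.43  1.94 -0.35  0.72 -0.12]
```

Request:
{"fn": "apply_moves", "kwargs": {
  "dp": [
    [0,-0.02,-0.012],
    [0,-0.04,0],
    [0,-0.04,0],
    [0,-0.03,0]
  ],
  "twist": [
    [-0.002,0,0],
    [-0.001,0,0],
    [0,0,0],
    [0,0,0]
  ],
  "jaw": [255,255,255,255]
}}

```text
clock: 9.75
tcp_pos: [0.561, 0.1683, 0.245]
orientation: [3.14, -0.102, 0.001]
contact_force: [0.2, -0.4, -1.5]
grip_width: 0.0391
```

```bash
python3 - <<'E'
from plan import *
show()
E
```

```text
t=9.75 tcp [0.561  0.1683 0.245 ] yaw -3.72 z [ 7.e-04 -2.e-04 -1.e+00] F [ 0.2 -0.4 -1.5] w 0.0391 q [-0.72  0.57  0.43  1.92 -0.34  0.73 -0.15]
```

Request:
{"fn": "apply_moves", "kwargs": {
  "dp": [
    [-0.008,-0.025,0],
    [-0.006,-0.025,0],
    [0,0,0]
  ],
  "twist": [
    [0,0,0],
    [0,0,0],
    [0,0,0]
  ],
  "jaw": [255,255,255]
}}

```text
clock: 10.05
tcp_pos: [0.5603, 0.171, 0.2442]
orientation: [3.133, -0.106, 0.002]
contact_force: [-0.0, 0.9, -0.2]
grip_width: 0.0391
```

```bash
python3 - <<'E'
from plan import *
from h import *
show()
f=r.grab_frame("wrist")
cv2.imwrite("pics/w10.png",f["color"][:,:,::-1])
E
```

```text
t=10.05 tcp [0.5603 0.171  0.2442] yaw -3.86 z [ 0.0011 -0.0073 -1.    ] F [-0.   0.9 -0.2] w 0.0391 q [-0.73  0.57  0.44  1.92 -0.34  0.73 -0.17]
```

View pics/w10.png

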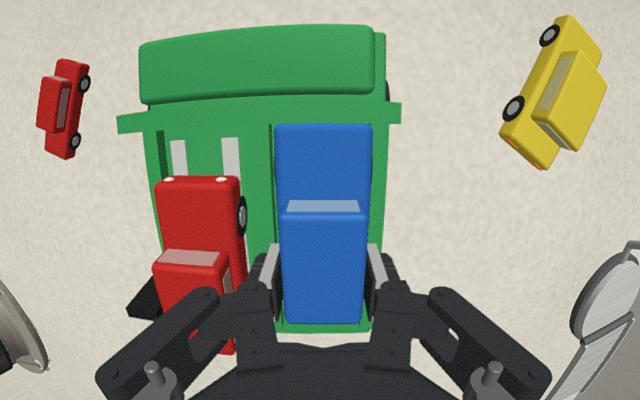

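Request:
{"fn": "apply_moves", "kwargs": {
  "dp": [
    [0,-0.04,0],
    [0,-0.04,0]
  ],
  "twist": [
    [0.003,0,0],
    [0,0,0]
  ],
  "jaw": [255,255]
}}

```text
clock: 10.3
tcp_pos: [0.5608, 0.1724, 0.2439]
orientation: [3.127, -0.113, -0.002]
contact_force: [-3.3, -11.8, 8.3]
grip_width: 0.0389
```

```bash
python3 - <<'E'
from plan import *
show()
E
```

```text
t=10.30 tcp [0.5608 0.1724 0.2439] yaw -4.12 z [-0.0019 -0.0125 -0.9999] F [ -3.3 -11.8   8.3] w 0.0389 q [-0.74  0.57  0.44  1.92 -0.34  0.73 -0.18]
```

Request:
{"fn": "apply_moves", "kwargs": {
  "dp": [
    [0,0.005,0],
    [0,0,0],
    [0,0,0],
    [0,0,0],
    [0,0,-0.1],
    [0,0,-0.2],
    [0,0,-0.3],
    [0,0.1,-0.2],
    [0,0,0]
  ],
  "twist": [
    [-0.004,0,0],
    [0,0,0],
    [0,0,0],
    [0,0,0],
    [0,0,0],
    [0,0,0],
    [0,0,0],
    [0,0,0],
    [0,0,0]
  ],
  "jaw": [255,90,90,90,90,90,90,90,90]
}}

```text
clock: 11.2
tcp_pos: [0.5601, 0.1645, 0.3457]
orientation: [3.121, -0.107, -0.003]
contact_force: [0.8, -0.4, 0.2]
grip_width: 0.0552
```

```bash
python3 - <<'E'
from plan import *
from h import *
show()
o=r.get_obs()
f=r.grab_frame("wrist")
np.savez("w11.npz",pos=o["tcp_pos"],ori=o["orientation"],**f)
cv2.imwrite("pics/w11.png",f["color"][:,:,::-1])
E
```

```text
t=11.20 tcp [0.5601 0.1645 0.3457] yaw -3.94 z [-0.0026 -0.0184 -0.9998] F [ 0.8 -0.4  0.2] w 0.0552 q [-0.8   0.43  0.52  1.86 -0.24  0.92 -0.23]
```

View pics/w11.png

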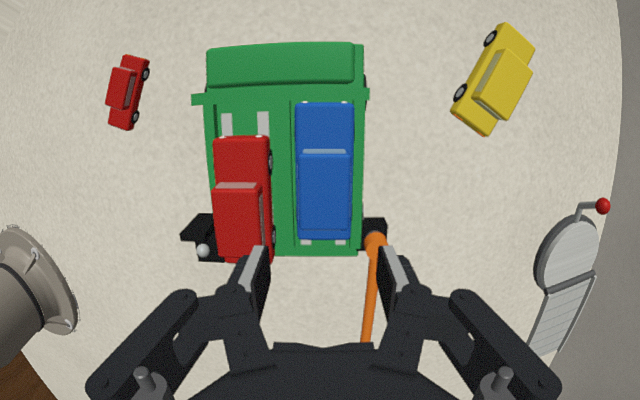

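```bash
python3 - <<'E'
from plan import *
plan([(0.482,.064,.30,-3.7,5),(0.482,.064,.228,-3.7,3)])
E
```

```text
[[-0.118, 0.177, 0.077], [-0.118, 0.177, 0.077], [-0.118, 0.177, 0.076], [-0.118, 0.177, 0.075], [-0.118, 0.178, 0.074], [0.0, 0.0, 0.2], [0.0, 0.0, 0.2], [0.0, 0.0, 0.2]]
[[0.002, 0.0, 0.0], [0.002, 0.0, 0.0], [0.002, 0.0, 0.0], [0.002, 0.0, 0.0], [0.002, 0.0, 0.0], [0.0, 0.0, 0.0], [0.0, 0.0, 0.0], [0.0, 0.0, 0.0]]
```

Request:
{"fn": "apply_moves", "kwargs": {
  "dp": [
    [-0.118,0.18,0.075],
    [-0.118,0.18,0.075],
    [-0.118,0.18,0.075],
    [-0.118,0.18,0.075],
    [-0.118,0.18,0.075],
    [0,0,0]
  ],
  "twist": [
    [0.002,0,0],
    [0.002,0,0],
    [0.002,0,0],
    [0.002,0,0],
    [0.002,0,0],
    [0,0,0]
  ],
  "jaw": [255,255,255,255,255,255]
}}

```text
clock: 11.85
tcp_pos: [0.4769, 0.0635, 0.2955]
orientation: [-3.136, 0.095, 0.012]
contact_force: [-0.1, 0.1, 0.1]
grip_width: 0.0002
```

```bash
python3 - <<'E'
from plan import *
from h import *
show()
o=r.get_obs()
f=r.grab_frame("wrist")
np.savez("w12.npz",pos=o["tcp_pos"],ori=o["orientation"],**f)
cv2.imwrite("pics/w12.png",f["color"][:,:,::-1])
plan([(0.482,.064,.228,-3.7,3)])
E
```

```text
t=11.85 tcp [0.4769 0.0635 0.2955] yaw -3.46 z [-0.0074  0.0045 -1.    ] F [-0.1  0.1  0.1] w 0.0002 q [-0.69  0.34  0.52  2.13 -0.26  0.73 -0.06]
[[0.012, 0.003, 0.189], [0.012, 0.003, 0.189], [0.011, 0.003, 0.189]]
[[-0.001, 0.001, 0.001], [-0.001, 0.001, 0.001], [-0.001, 0.001, 0.001]]
```

View pics/w12.png

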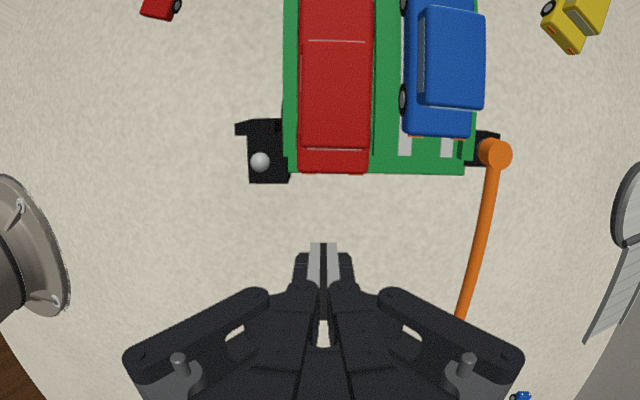

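Request:
{"fn": "apply_moves", "kwargs": {
  "dp": [
    [0.016,0.006,0.19],
    [0.016,0.006,0.19],
    [0.013,0.006,0.19],
    [0,0,0]
  ],
  "twist": [
    [-0.001,0.001,0.001],
    [-0.001,0.001,0.001],
    [-0.001,0.001,0.001],
    [0,0,0]
  ],
  "jaw": [255,255,255,255]
}}

```text
clock: 12.3
tcp_pos: [0.4861, 0.0678, 0.2258]
orientation: [-3.138, 0.094, -0.007]
contact_force: [-0.7, -0.1, 0.0]
grip_width: -0.0002
```

```bash
python3 - <<'E'
from plan import *
from h import *
show()
f=r.grab_frame("wrist")
cv2.imwrite("pics/w13.png",f["color"][:,:,::-1])
f=r.grab_frame("side")
cv2.imwrite("pics/s13.png",cv2.resize(f["color"][140:230,240:360,::-1],None,fx=6,fy=6,interpolation=cv2.INTER_CUBIC))
plan([(0.4850,.106,.228,-3.7,5)])
E
```

```text
t=12.30 tcp [0.4861 0.0678 0.2258] yaw -3.44 z [ 0.0044  0.0016 -1.    ] F [-0.7 -0.1  0. ] w -0.0002 q [-0.62  0.48  0.44  2.15 -0.36  0.58  0.02]
[[-0.007, -0.064, 0.0], [-0.007, -0.064, 0.0], [-0.007, -0.064, 0.0], [-0.007, -0.064, 0.0], [-0.007, -0.064, 0.0]]
[[0.0, -0.001, 0.0], [0.0, -0.001, 0.0], [0.0, -0.001, 0.0], [0.0, -0.001, 0.0], [0.0, -0.001, 0.0]]
```

View pics/w13.png

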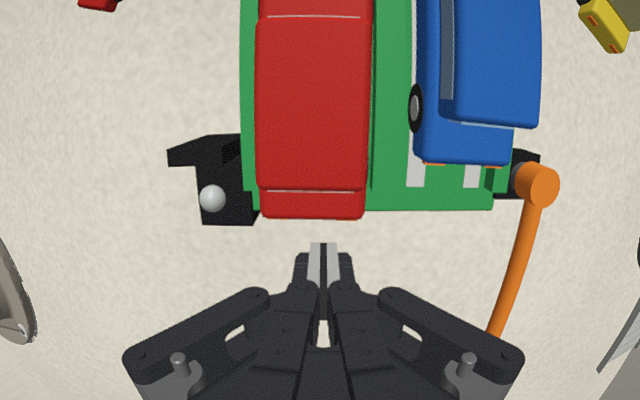

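View pics/s13.png

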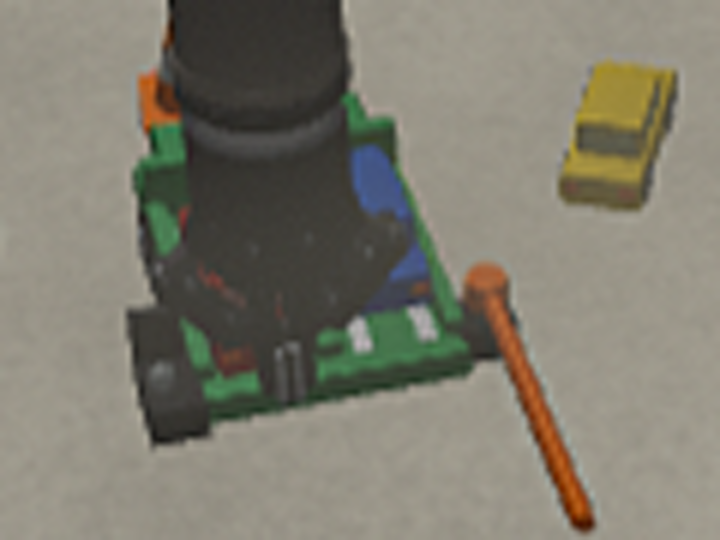

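Request:
{"fn": "apply_moves", "kwargs": {
  "dp": [
    [-0.03,-0.02,0],
    [-0.012,-0.06,0],
    [0,-0.07,0],
    [0,-0.07,0],
    [0,-0.06,0]
  ],
  "twist": [
    [0,0,0],
    [0,0,0.001],
    [0,0,0],
    [0,0,0],
    [0,0,0]
  ],
  "jaw": [255,255,255,255,255]
}}

```text
clock: 12.9
tcp_pos: [0.485, 0.1048, 0.2317]
orientation: [-3.134, 0.098, -0.02]
contact_force: [1.0, 0.4, -0.1]
grip_width: 0.0002
```

```bash
python3 - <<'E'
from plan import *
from h import *
show()
f=r.grab_frame("wrist")
cv2.imwrite("pics/w14.png",f["color"][:,:,::-1])
E
```

```text
t=12.90 tcp [0.485  0.1048 0.2317] yaw -3.60 z [ 0.013   0.0054 -0.9999] F [ 1.   0.4 -0.1] w 0.0002 q [-0.7   0.47  0.44  2.14 -0.36  0.58 -0.05]
```

View pics/w14.png

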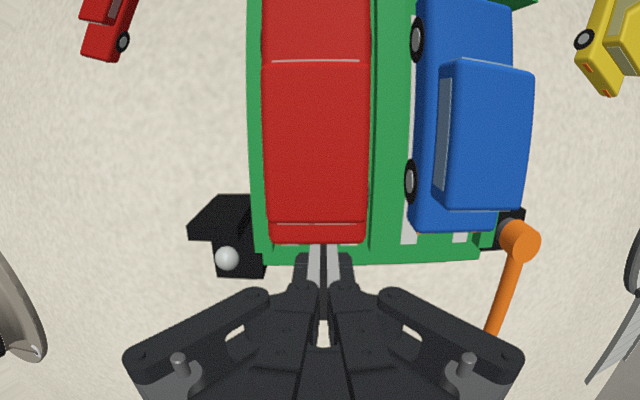

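Request:
{"fn": "apply_moves", "kwargs": {
  "dp": [
    [0,-0.05,0.02],
    [0,-0.04,0.01],
    [0,-0.04,0]
  ],
  "twist": [
    [0,-0.003,0],
    [0,-0.002,0],
    [0,0,0]
  ],
  "jaw": [255,255,255]
}}

```text
clock: 13.25
tcp_pos: [0.4865, 0.1139, 0.2287]
orientation: [3.136, -0.107, 0.003]
contact_force: [-1.8, -14.1, 8.8]
grip_width: 0.0
```

```bash
python3 - <<'E'
from plan import *
show()
E
```

```text
t=13.25 tcp [0.4865 0.1139 0.2287] yaw -3.92 z [ 0.0016 -0.004  -1.    ] F [ -1.8 -14.1   8.8] w 0.0000 q [-0.72  0.49  0.45  2.13 -0.36  0.6  -0.08]
```

Request:
{"fn": "apply_moves", "kwargs": {
  "dp": [
    [0,0.1,0],
    [0,0.25,-0.1],
    [0,0.25,-0.2],
    [0,0,-0.3],
    [0,0,0]
  ],
  "twist": [
    [0,0,0],
    [0,0,0],
    [0,0,0],
    [0,0,0],
    [0,0,0]
  ],
  "jaw": [255,255,255,255,255]
}}

```text
clock: 13.75
tcp_pos: [0.4812, 0.0386, 0.3018]
orientation: [3.134, -0.109, -0.003]
contact_force: [0.9, 0.0, 0.9]
grip_width: -0.0003
```

```bash
python3 - <<'E'
from plan import *
from h import *
show()
o=r.get_obs()
f=r.grab_frame("wrist")
np.savez("w15.npz",pos=o["tcp_pos"],ori=o["orientation"],**f)
cv2.imwrite("pics/w15.png",f["color"][:,:,::-1])
E
```

```text
t=13.75 tcp [0.4812 0.0386 0.3018] yaw -3.99 z [-0.0018 -0.0052 -1.    ] F [0.9 0.  0.9] w -0.0003 q [-0.66  0.33  0.54  2.13 -0.25  0.74 -0.03]
```

View pics/w15.png

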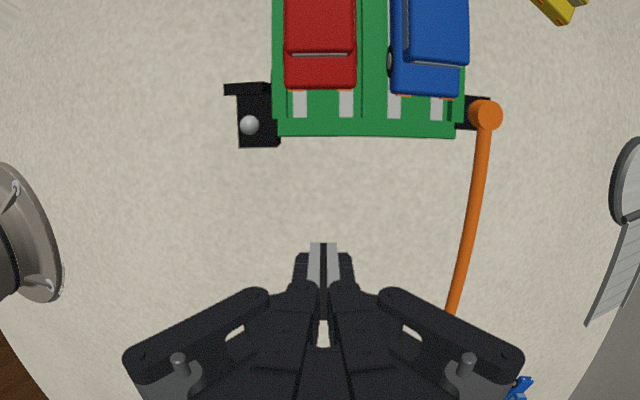

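```bash
cat >> h.py <<'E'
def wray(f,uv,h):
    K=f["intrinsics"];uv=np.atleast_2d(np.asarray(uv,float))
    a=(uv[:,0]-K[0,2])/K[0,0];b=(uv[:,1]-K[1,2])/K[1,1];th=np.hypot(a,b)+1e-9
    d=np.c_[np.sin(th)*a/th,np.sin(th)*b/th,np.cos(th)]
    E=f["hand_eye"];R=Ro.from_rotvec(f["ori"])
    d=R.apply(d@E[:3,:3].T);c=R.apply(E[:3,3])+f["pos"]
    return c+((h-c[2])/d[:,2])[:,None]*d
psi=np.radians(86.3);W0=np.array([.5236,.1687])
def tow(P):
    q=np.asarray(P)[...,:2]-W0
    return np.stack([q[...,0]*np.cos(psi)+q[...,1]*np.sin(psi),-q[...,0]*np.sin(psi)+q[...,1]*np.cos(psi)],-1)
E
python3 - <<'E'
from h import *
np.set_printoptions(precision=4,suppress=True)
f=load("w15.npz");P=wcloud(f);H=hsv(f)
for c in("red","blue"):
    m=rng(f,c)&(P[...,2]>.045);m=max(comps(m),key=lambda x:x[0][4])[1]
    vs,us=np.nonzero(m)
    # bottom edge per column
    for u in np.unique(us)[5:-5:12]:
        v=vs[us==u].max(); print(c,u,v,"ray@.068",tow(wray(f,[u,v],.068))[0],"depth",tow(P[v-2,u]),P[v-2,u,2])
g=(H[...,0]>45)&(H[...,0]<95)&(H[...,1]>70)
for u in (300,330,370,420,440):
    v=np.nonzero(g[:200,u])[0].max(); print("mouth",u,v,tow(wray(f,[u,v],.04))[0])
E
```

```text
red 288 87 ray@.068 [-0.0457  0.0567] depth [-0.0443  0.0567] 0.06708875152450419
red 300 88 ray@.068 [-0.0465  0.0489] depth [-0.0451  0.0491] 0.06576923108651042
red 312 87 ray@.068 [-0.046   0.0412] depth [-0.0447  0.0413] 0.0668876402089792
red 324 88 ray@.068 [-0.0467  0.0336] depth [-0.0454  0.0335] 0.06661621736367657
red 336 88 ray@.068 [-0.0467  0.0259] depth [-0.0454  0.0258] 0.06640125896207036
red 348 87 ray@.068 [-0.046   0.0182] depth [-0.0446  0.018 ] 0.06534295051421996
blue 395 92 ray@.068 [-0.0483 -0.0127] depth [-0.047 -0.013] 0.0665568668939076
blue 407 93 ray@.068 [-0.0486 -0.0209] depth [-0.0472 -0.0212] 0.06672814632904522
blue 419 95 ray@.068 [-0.0495 -0.0292] depth [-0.0481 -0.0294] 0.06731235940056754
blue 431 95 ray@.068 [-0.0489 -0.0378] depth [-0.0475 -0.0384] 0.06621257204031317
blue 443 96 ray@.068 [-0.0489 -0.0466] depth [-0.0475 -0.047 ] 0.06676556855523116
blue 455 96 ray@.068 [-0.0482 -0.0556] depth [-0.0468 -0.0559] 0.06732336794491547
mouth 300 135 [-0.0808  0.0515]
mouth 330 135 [-0.081   0.0292]
mouth 370 135 [-0.0808 -0.0008]
mouth 420 137 [-0.0813 -0.0402]
mouth 440 137 [-0.0807 -0.0569]
```

```bash
python3 - <<'E'
from plan import *
plan([(0.5517,.055,.29,-3.7,3),(0.5517,.062,.228,-3.7,3)])
E
```

```text
[[0.195, -0.059, 0.027], [0.195, -0.059, 0.027], [0.195, -0.059, 0.027], [-0.001, -0.019, 0.172], [-0.001, -0.019, 0.172], [-0.001, -0.019, 0.172]]
[[0.001, 0.001, -0.001], [0.001, 0.001, -0.001], [0.001, 0.001, -0.001], [0.0, 0.0, 0.0], [0.0, 0.0, 0.0], [0.0, 0.0, 0.0]]
```

Request:
{"fn": "apply_moves", "kwargs": {
  "dp": [
    [0.195,-0.06,0.03],
    [0.195,-0.06,0.03],
    [0.195,-0.06,0.03],
    [0,-0.01,0.17],
    [0,-0.01,0.17],
    [0,-0.01,0.17],
    [0,0,0]
  ],
  "twist": [
    [0.001,0.001,-0.001],
    [0.001,0.001,-0.001],
    [0.001,0.001,-0.001],
    [0,0,0],
    [0,0,0],
    [0,0,0],
    [0,0,0]
  ],
  "jaw": [255,255,255,255,255,255,255]
}}

```text
clock: 14.5
tcp_pos: [0.5523, 0.0634, 0.2184]
orientation: [-3.137, 0.09, 0.009]
contact_force: [-0.4, 0.2, 0.4]
grip_width: -0.0
```

```bash
python3 - <<'E'
from plan import *
from h import *
show()
f=r.grab_frame("wrist")
cv2.imwrite("pics/w16.png",f["color"][:,:,::-1])
plan([(0.5535,.1,.228,-3.7,5)])
E
```

```text
t=14.50 tcp [0.5523 0.0634 0.2184] yaw -3.28 z [-0.0054  0.0038 -1.    ] F [-0.4  0.2  0.4] w -0.0000 q [-0.56  0.57  0.43  2.   -0.39  0.65  0.07]
[[-0.002, -0.061, -0.014], [-0.002, -0.061, -0.014], [-0.003, -0.061, -0.014], [-0.003, -0.061, -0.014], [-0.003, -0.061, -0.014]]
[[0.0, 0.0, 0.001], [0.0, 0.0, 0.001], [0.0, 0.0, 0.001], [0.0, 0.0, 0.001], [0.0, 0.0, 0.001]]
```

View pics/w16.png

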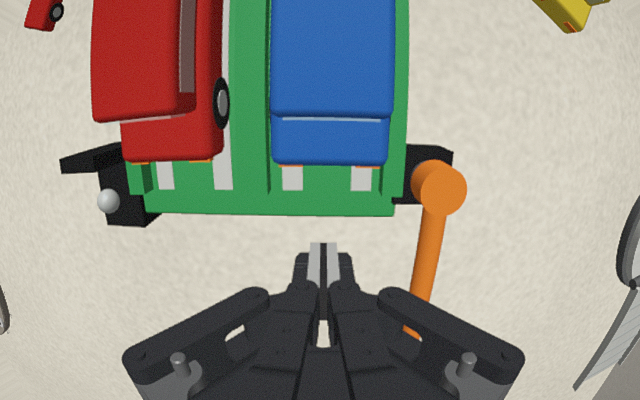

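Request:
{"fn": "apply_moves", "kwargs": {
  "dp": [
    [0,-0.02,-0.07],
    [0,-0.05,-0.02],
    [0,-0.06,0],
    [0,-0.06,0],
    [0,-0.06,0],
    [0,-0.05,0]
  ],
  "twist": [
    [0,0,0.001],
    [0,0,0.001],
    [0,0,0.001],
    [0,0,0],
    [0,0,0],
    [0,0,0]
  ],
  "jaw": [255,255,255,255,255,255]
}}

```text
clock: 15.15
tcp_pos: [0.5563, 0.1022, 0.2351]
orientation: [-3.133, 0.101, -0.002]
contact_force: [-0.8, -0.2, -0.2]
grip_width: 0.0001
```

```bash
python3 - <<'E'
from plan import *
show()
E
```

```text
t=15.15 tcp [0.5563 0.1022 0.2351] yaw -3.70 z [ 0.0013  0.0066 -1.    ] F [-0.8 -0.2 -0.2] w 0.0001 q [-0.63  0.56  0.45  1.98 -0.38  0.69 -0.01]
```

Request:
{"fn": "apply_moves", "kwargs": {
  "dp": [
    [0,-0.01,0.05],
    [0,-0.05,0],
    [0,-0.04,0],
    [0,-0.04,0]
  ],
  "twist": [
    [0,0,0],
    [0,0,0],
    [0,0,0],
    [0,0,0]
  ],
  "jaw": [255,255,255,255]
}}

```text
clock: 15.55
tcp_pos: [0.5574, 0.1098, 0.2284]
orientation: [3.132, -0.113, 0.002]
contact_force: [-2.8, -10.4, 8.1]
grip_width: 0.0001
```

```bash
python3 - <<'E'
from plan import *
show()
E
```

```text
t=15.55 tcp [0.5574 0.1098 0.2284] yaw -4.13 z [ 0.001  -0.0081 -1.    ] F [ -2.8 -10.4   8.1] w 0.0001 q [-0.65  0.58  0.46  1.97 -0.38  0.68 -0.03]
```

Request:
{"fn": "apply_moves", "kwargs": {
  "dp": [
    [0,0.1,0],
    [0,0.25,-0.05],
    [0,0.25,-0.25],
    [0,0,-0.35],
    [0,0,0]
  ],
  "twist": [
    [0.002,0,-0.002],
    [0,0,-0.002],
    [0,0,0],
    [0,0,0],
    [0,0,0]
  ],
  "jaw": [255,255,255,255,255]
}}

```text
clock: 16.05
tcp_pos: [0.5515, 0.033, 0.3063]
orientation: [3.134, -0.102, -0.006]
contact_force: [1.0, 0.5, 0.1]
grip_width: 0.0003
```

```bash
python3 - <<'E'
from plan import *
from h import *
np.set_printoptions(precision=4,suppress=True)
show()
o=r.get_obs()
f=r.grab_frame("wrist")
np.savez("w17.npz",pos=o["tcp_pos"],ori=o["orientation"],**f)
cv2.imwrite("pics/w17.png",f["color"][:,:,::-1])
f=load("w17.npz");P=wcloud(f);H=hsv(f)
for c in("red","blue"):
    m=rng(f,c)&(P[...,2]>.045);m=max(comps(m),key=lambda x:x[0][4])[1]
    vs,us=np.nonzero(m)
    for u in np.unique(us)[8:-5:14]:
        v=vs[us==u].max(); print(c,u,v,"ray@.068",tow(wray(f,[u,v],.068))[0])
g=(H[...,0]>45)&(H[...,0]<95)&(H[...,1]>70)
for u in (240,260,300,330,370,390):
    v=np.nonzero(g[:200,u])[0]
    if len(v): print("mouth",u,v.max(),tow(wray(f,[u,v.max()],.04))[0])
o=rng(f,"orange");m=max(comps(o),key=lambda x:x[0][4])[1]
vs,us=np.nonzero(m)
for v in np.unique(vs)[::12]:
    u=us[vs==v]; print("bar",v,u.min(),u.max(),wray(f,[[u.min(),v],[u.max(),v]],.06)[:,:2].ravel())
E
```

```text
t=16.05 tcp [0.5515 0.033  0.3063] yaw -3.74 z [-0.0039 -0.0058 -1.    ] F [1.  0.5 0.1] w 0.0003 q [-0.59  0.44  0.53  1.97 -0.29  0.82  0.04]
red 187 60 ray@.068 [-0.0227  0.059 ]
red 201 91 ray@.068 [-0.0459  0.0487]
red 215 91 ray@.068 [-0.0468  0.0382]
red 229 90 ray@.068 [-0.0469  0.028 ]
red 243 88 ray@.068 [-0.0461  0.0181]
blue 297 86 ray@.068 [-0.0463 -0.0184]
blue 311 87 ray@.068 [-0.0471 -0.0276]
blue 325 87 ray@.068 [-0.0471 -0.0367]
blue 339 87 ray@.068 [-0.0471 -0.0459]
blue 353 86 ray@.068 [-0.0463 -0.0551]
mouth 240 134 [-0.0808  0.0291]
mouth 260 134 [-0.0813  0.0131]
mouth 300 133 [-0.0811 -0.0179]
mouth 330 133 [-0.0812 -0.0406]
mouth 370 119 [-0.0701 -0.0709]
bar 96 381 383 [0.5954 0.1116 0.5968 0.1116]
bar 108 381 381 [0.595  0.1032 0.595  0.1032]
```

View pics/w17.png

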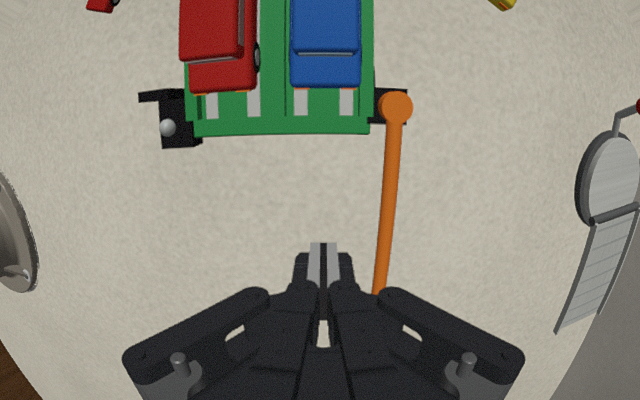

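```bash
cat > bar.py <<'E'
from plan import *
psi=86.3;W0=np.array([.5238,.1726])
a=np.radians(psi);xh=np.array([np.cos(a),np.sin(a)]);yh=np.array([-np.sin(a),np.cos(a)])
hinge=W0-.062*xh-.085*yh
def C(th,c,r_=.11):
    d=np.cos(th)*yh-np.sin(th)*xh; p=np.cos(th)*xh+np.sin(th)*yh
    q=hinge+r_*d-(.017+c)*p
    return q[0],q[1],psi+np.degrees(th)-90
def where():
    p,R,o=state(); x=R.apply([1,0,0]);z=R.apply([0,0,1])
    tip=p+.17*z; v=tip[:2]-hinge
    # bar angle given contact: v = r d - .017 p
    rr=np.hypot(*v); off=np.arcsin(.017/rr)
    ang=np.arctan2(v@yh,-(v@xh)) # angle measured from -x towards y
    th=np.pi/2-ang-off
    print("bar-eq theta(if touching) %.3f r %.3f"%(th,rr))
E
python3 - <<'E'
from bar import *
print(hinge)
x,y,w=C(1.55,.03);print(x,y,w)
plan([(x,y,.30,w,12),(x,y,.222,w,3)])
E
```

```text
[0.60462182 0.10524399]
0.6420709633786043 -0.008363065340503243 85.1084582452776
[[0.065, 0.024, 0.003], [0.062, 0.033, 0.003], [0.057, 0.04, 0.003], [0.051, 0.047, 0.003], [0.045, 0.054, 0.003], [0.038, 0.059, 0.003], [0.03, 0.063, 0.003], [0.021, 0.066, 0.003], [0.013, 0.069, 0.003], [0.004, 0.07, 0.003], [-0.005, 0.07, 0.003], [-0.014, 0.068, 0.003], [0.0, 0.0, 0.217], [0.0, 0.0, 0.217], [0.0, 0.0, 0.217]]
[[0.0, 0.0, -0.062], [0.0, 0.0, -0.062], [0.0, 0.0, -0.062], [0.0, 0.0, -0.062], [0.0, 0.0, -0.062], [0.0, 0.0, -0.062], [0.0, 0.0, -0.062], [0.0, 0.0, -0.062], [0.0, 0.0, -0.062], [0.0, 0.0, -0.062], [0.0, 0.0, -0.062], [0.0, 0.0, -0.062], [0.0, 0.0, 0.0], [0.0, 0.0, 0.0], [0.0, 0.0, 0.0]]
```

Request:
{"fn": "apply_moves", "kwargs": {
  "dp": [
    [0.065,0.025,0],
    [0.062,0.033,0],
    [0.057,0.04,0],
    [0.05,0.047,0],
    [0.045,0.054,0],
    [0.038,0.06,0],
    [0.03,0.063,0],
    [0.02,0.066,0],
    [0.013,0.07,0],
    [0,0.07,0],
    [-0.005,0.07,0],
    [-0.014,0.07,0],
    [0,0,0]
  ],
  "twist": [
    [0,0,-0.064],
    [0,0,-0.064],
    [0,0,-0.064],
    [0,0,-0.064],
    [0,0,-0.064],
    [0,0,-0.064],
    [0,0,-0.064],
    [0,0,-0.064],
    [0,0,-0.064],
    [0,0,-0.064],
    [0,0,-0.064],
    [0,0,-0.064],
    [0,0,0]
  ],
  "jaw": [255,255,255,255,255,255,255,255,255,255,255,255,255]
}}

```text
clock: 17.4
tcp_pos: [0.6409, -0.0008, 0.2838]
orientation: [-2.151, -2.255, 0.035]
contact_force: [-0.5, -0.1, -0.1]
grip_width: 0.0003
```

```bash
python3 - <<'E'
from bar import *
from h import cv2
show()
f=r.grab_frame("wrist")
cv2.imwrite("pics/w18.png",f["color"][:,:,::-1])
x,y,w=C(1.55,.03);print(x,y,w)
plan([(x,y,.222,w,3)])
E
```

```text
t=17.40 tcp [ 0.6409 -0.0008  0.2838] yaw 92.70 z [-0.0339  0.001  -0.9994] F [-0.5 -0.1 -0.1] w 0.0003 q [-0.16  0.56  0.09  1.73 -0.07  0.89  1.58]
0.6420709633786043 -0.008363065340503243 85.1084582452776
[[-0.022, 0.01, 0.171], [-0.022, 0.009, 0.171], [-0.022, 0.008, 0.171]]
[[-0.006, 0.0, 0.021], [-0.006, 0.0, 0.021], [-0.006, 0.0, 0.021]]
```

View pics/w18.png

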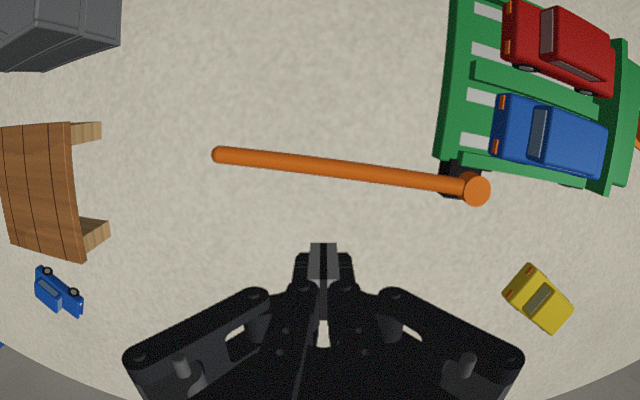

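Request:
{"fn": "apply_moves", "kwargs": {
  "dp": [
    [-0.022,0.01,0.17],
    [-0.022,0.01,0.17],
    [-0.022,0.01,0.17],
    [0,0,0]
  ],
  "twist": [
    [-0.006,0,0.021],
    [-0.006,0,0.021],
    [-0.006,0,0.021],
    [0,0,0]
  ],
  "jaw": [255,255,255,255]
}}

```text
clock: 17.85
tcp_pos: [0.64, -0.0069, 0.2184]
orientation: [-2.335, -2.099, -0.003]
contact_force: [-1.4, 0.5, -0.1]
grip_width: -0.0002
```

```bash
python3 - <<'E'
from bar import *
show();where()
plan([C(1.55,0.0)[:2]+(.222,C(1.55,0)[2],2)]+[C(t,0)[:2]+(.222,C(t,0)[2],1) for t in (1.45,1.35,1.25,1.15,1.05)])
E
```

```text
t=17.85 tcp [ 0.64   -0.0069  0.2184] yaw 83.91 z [ 2.0e-04  2.2e-03 -1.0e+00] F [-1.4  0.5 -0.1] w -0.0002 q [-0.17  0.64  0.12  1.78 -0.11  0.73  1.47]
bar-eq theta(if touching) 1.797 r 0.117
[[-0.008, -0.116, -0.015], [-0.007, -0.116, -0.015], [-0.01, -0.092, 0.0], [-0.01, -0.092, 0.0], [-0.01, -0.092, 0.0], [-0.01, -0.092, 0.0], [-0.01, -0.092, 0.0]]
[[0.0, -0.001, -0.005], [0.0, -0.001, -0.005], [0.0, 0.0, 0.048], [0.0, 0.0, 0.048], [0.0, 0.0, 0.048], [0.0, 0.0, 0.048], [0.0, 0.0, 0.048]]
```

Request:
{"fn": "apply_moves", "kwargs": {
  "dp": [
    [-0.008,-0.116,-0.015],
    [-0.008,-0.116,-0.015],
    [-0.01,-0.092,0],
    [-0.01,-0.092,0],
    [-0.01,-0.092,0],
    [-0.01,-0.092,0]
  ],
  "twist": [
    [0,0,-0.004],
    [0,0,-0.004],
    [0,0,0.046],
    [0,0,0.046],
    [0,0,0.046],
    [0,0,0.046]
  ],
  "jaw": [255,255,255,255,255,255]
}}

```text
clock: 18.45
tcp_pos: [0.5658, 0.0021, 0.2249]
orientation: [-2.694, -1.609, -0.004]
contact_force: [0.8, -0.1, -0.1]
grip_width: 0.0002
```

```bash
python3 - <<'E'
from bar import *
from h import cv2
show();where()
f=r.grab_frame("wrist")
cv2.imwrite("pics/w19.png",f["color"][:,:,::-1])
plan([C(t,0)[:2]+(.222,C(t,0)[2],1) for t in (1.05,.95,.85,.75,.65,.55)])
E
```

```text
t=18.45 tcp [0.5658 0.0021 0.2249] yaw 61.69 z [-1.0e-04  4.9e-03 -1.0e+00] F [ 0.8 -0.1 -0.1] w 0.0002 q [-0.28  0.54  0.21  1.97 -0.19  0.65  1.13]
bar-eq theta(if touching) 1.117 r 0.109
[[-0.015, -0.05, 0.022], [-0.01, -0.092, 0.0], [-0.01, -0.092, 0.0], [-0.01, -0.092, 0.0], [-0.01, -0.092, 0.0], [-0.01, -0.092, 0.0]]
[[-0.002, -0.002, 0.042], [0.0, 0.0, 0.048], [0.0, 0.0, 0.048], [0.0, 0.0, 0.048], [0.0, 0.0, 0.048], [0.0, 0.0, 0.048]]
```

View pics/w19.png

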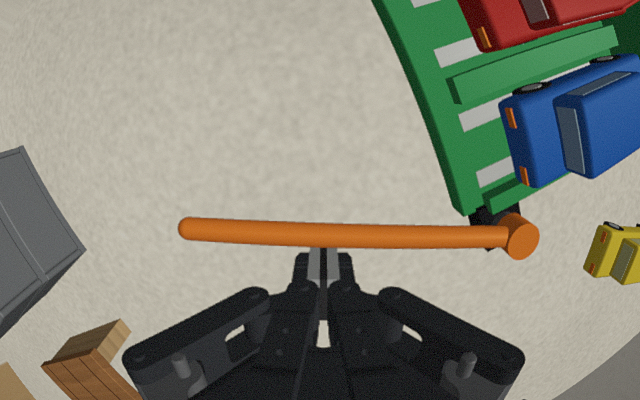

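Request:
{"fn": "apply_moves", "kwargs": {
  "dp": [
    [-0.015,-0.05,0.02],
    [-0.01,-0.09,0],
    [-0.01,-0.09,0],
    [-0.01,-0.09,0],
    [-0.01,-0.09,0],
    [-0.01,-0.09,0]
  ],
  "twist": [
    [-0.002,-0.002,0.042],
    [0,0,0.048],
    [0,0,0.048],
    [0,0,0.048],
    [0,0,0.048],
    [0,0,0.048]
  ],
  "jaw": [255,255,255,255,255,255]
}}

```text
clock: 19.1
tcp_pos: [0.5162, 0.0399, 0.2265]
orientation: [-3.055, -0.725, -0.006]
contact_force: [0.2, 0.4, -1.4]
grip_width: -0.0002
```

```bash
python3 - <<'E'
from bar import *
show();where()
plan([C(t,0)[:2]+(.222,C(t,0)[2],1) for t in (.5,.41,.32,.23,.15)])
E
```

```text
t=19.10 tcp [0.5162 0.0399 0.2265] yaw 26.72 z [ 0.0032  0.0027 -1.    ] F [ 0.2  0.4 -1.4] w -0.0002 q [-0.5   0.5   0.38  2.09 -0.32  0.6   0.57]
bar-eq theta(if touching) 0.544 r 0.109
[[-0.018, -0.042, 0.037], [-0.009, -0.083, 0.0], [-0.009, -0.083, 0.0], [-0.009, -0.083, 0.0], [-0.008, -0.074, 0.0]]
[[0.0, -0.002, 0.015], [0.0, 0.0, 0.043], [0.0, 0.0, 0.043], [0.0, 0.0, 0.043], [0.0, 0.0, 0.038]]
```

Request:
{"fn": "apply_moves", "kwargs": {
  "dp": [
    [-0.018,-0.042,0.03],
    [-0.01,-0.083,0],
    [-0.01,-0.083,0],
    [-0.01,-0.083,0],
    [-0.01,-0.074,0]
  ],
  "twist": [
    [0,-0.002,0.015],
    [0,0,0.043],
    [0,0,0.043],
    [0,0,0.043],
    [0,0,0.038]
  ],
  "jaw": [255,255,255,255,255]
}}

```text
clock: 19.6
tcp_pos: [0.4959, 0.0819, 0.2258]
orientation: [-3.135, -0.119, -0.002]
contact_force: [1.7, -12.1, -0.4]
grip_width: 0.0003
```

```bash
python3 - <<'E'
from bar import *
from h import cv2
show();where()
f=r.grab_frame("wrist")
cv2.imwrite("pics/w20.png",f["color"][:,:,::-1])
plan([C(t,0)[:2]+(.222,C(t,0)[2],1) for t in (.15,.09,.03,-0.03)])
E
```

```text
t=19.60 tcp [0.4959 0.0819 0.2258] yaw 4.36 z [ 0.001   0.0045 -1.    ] F [  1.7 -12.1  -0.4] w 0.0003 q [-0.68  0.5   0.49  2.13 -0.42  0.6   0.19]
bar-eq theta(if touching) 0.116 r 0.111
[[0.003, 0.035, 0.031], [-0.007, -0.055, 0.0], [-0.007, -0.055, 0.0], [-0.007, -0.055, 0.0]]
[[-0.002, -0.001, -0.006], [0.0, 0.0, 0.029], [0.0, 0.0, 0.029], [0.0, 0.0, 0.029]]
```

View pics/w20.png

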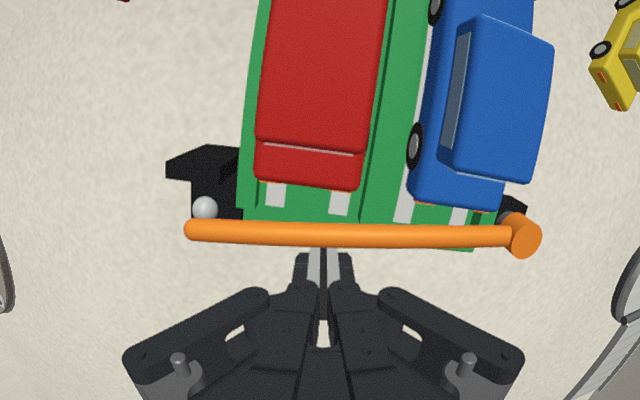

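Request:
{"fn": "apply_moves", "kwargs": {
  "dp": [
    [-0.005,-0.06,0.01],
    [-0.005,-0.06,0.01],
    [-0.005,-0.05,0]
  ],
  "twist": [
    [-0.001,0,0.022],
    [0,0,0.022],
    [0,0,0.02]
  ],
  "jaw": [255,255,255]
}}

```text
clock: 19.95
tcp_pos: [0.4937, 0.0968, 0.225]
orientation: [3.135, -0.099, 0.004]
contact_force: [-0.2, -24.9, -0.2]
grip_width: -0.0
```

```bash
python3 - <<'E'
from bar import *
from h import cv2
show();where()
f=r.grab_frame("wrist")
cv2.imwrite("pics/w21.png",f["color"][:,:,::-1])
E
```

```text
t=19.95 tcp [0.4937 0.0968 0.225 ] yaw -3.61 z [ 0.0025 -0.0056 -1.    ] F [ -0.2 -24.9  -0.2] w -0.0000 q [-0.74  0.52  0.54  2.13 -0.45  0.61  0.04]
bar-eq theta(if touching) -0.005 r 0.111
```

View pics/w21.png

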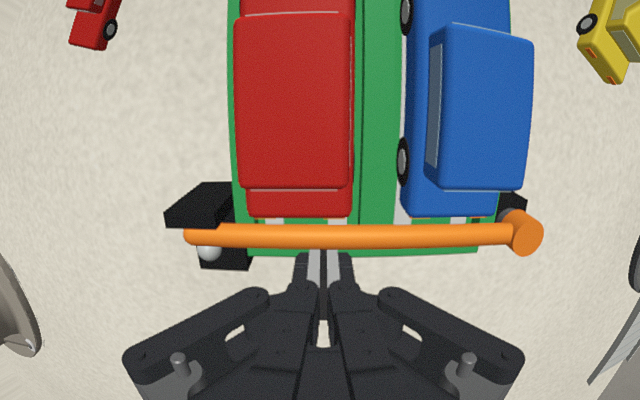

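Request:
{"fn": "apply_moves", "kwargs": {
  "dp": [
    [0,-0.03,0],
    [0,0.06,0],
    [0,0.2,0],
    [0,0.25,-0.1],
    [0,0.1,-0.35],
    [0,0,-0.35],
    [0,0,0]
  ],
  "twist": [
    [0,0,0],
    [0,0,0],
    [0,0,0],
    [0,0,0],
    [0,0,0],
    [0,0,0],
    [0,0,0]
  ],
  "jaw": [255,255,255,255,255,255,255]
}}

```text
clock: 20.7
tcp_pos: [0.4895, 0.0205, 0.3262]
orientation: [3.133, -0.086, 0.0]
contact_force: [1.1, 0.0, -0.3]
grip_width: -0.0
```

```bash
python3 - <<'E'
from bar import *
from h import cv2,rng,comps,wray,wcloud,load
import h
np.set_printoptions(precision=4,suppress=True)
show()
o=r.get_obs()
f=r.grab_frame("wrist")
np.savez("w22.npz",pos=o["tcp_pos"],ori=o["orientation"],**f)
cv2.imwrite("pics/w22.png",f["color"][:,:,::-1])
g=r.grab_frame("side");cv2.imwrite("pics/s22.png",cv2.resize(g["color"][100:340,200:480,::-1],None,fx=2.5,fy=2.5,interpolation=cv2.INTER_CUBIC))
np.savez("s22.npz",**g)
f=load("w22.npz")
h.W0=W0
H=h.hsv(f)
m=(H[...,0]>=5)&(H[...,0]<=16)&(H[...,1]>150)&(H[...,2]>80);P=wcloud(f)
m&=(P[...,2]>.05)
m=max(comps(m),key=lambda x:x[0][4])[1]
vs,us=np.nonzero(m)
mid=[(u,(vs[us==u].min()+vs[us==u].max())/2) for u in range(us.min()+6,us.max()-32)]
w=h.tow(wray(f,mid,.062));c=np.polyfit(w[:,1],w[:,0],1);print("theta from bar slope",-np.arctan(c[0]),"x at mid",np.polyval(c,.025),"x@end",w[0],w[-1])
hh=(H[...,0]>45)&(H[...,0]<95)&(H[...,1]>70)
uu=[];
for u in range(us.min()+60,us.max()-60,8):
    v=np.nonzero(hh[:,u])[0]
    if len(v): uu.append((u,v.max()))
mw=h.tow(wray(f,uu,.04));k=np.polyfit(mw[:,1],mw[:,0],1);print("mouth slope",np.arctan(k[0]),k[1])
E
```

```text
t=20.70 tcp [0.4895 0.0205 0.3262] yaw -3.14 z [ 0.0001 -0.0072 -1.    ] F [ 1.1  0.  -0.3] w -0.0000 q [-0.73  0.32  0.68  2.1  -0.27  0.8   0.06]
theta from bar slope -0.002500942074176635 x at mid -0.06295981852015632 x@end [-0.0628  0.0903] [-0.0632 -0.0688]
mouth slope 0.20102874572468635 -0.3145269832747706
```

View pics/w22.png

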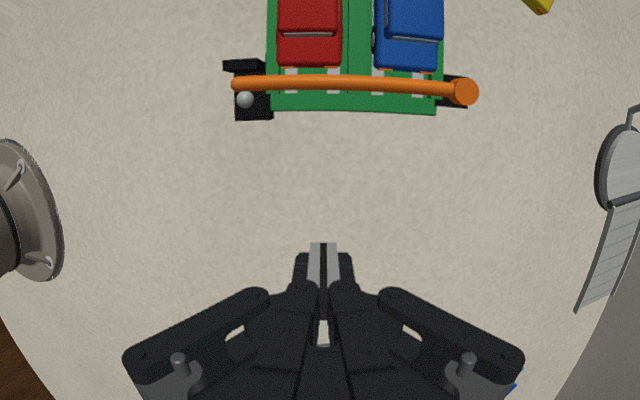

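View pics/s22.png

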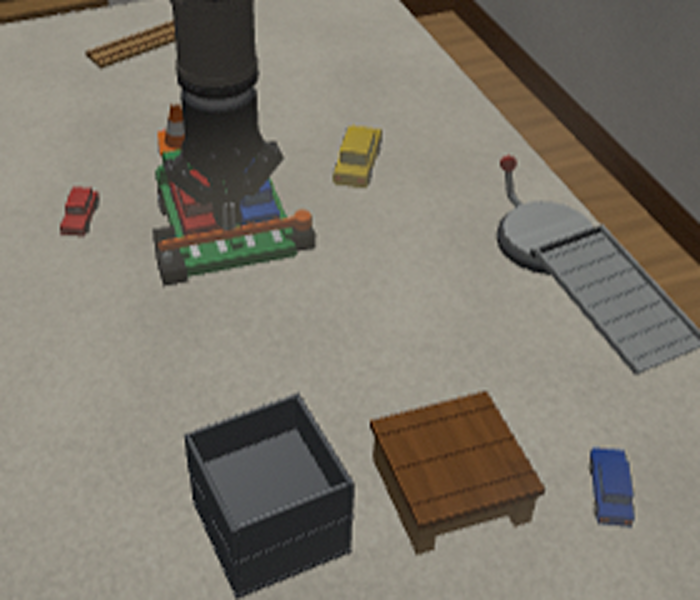

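```bash
python3 - <<'E'
from bar import *
import h
from h import *
h.W0=np.array([.5238,.1726])
np.set_printoptions(precision=4,suppress=True)
f=load("w22.npz");P=wcloud(f)
for c in("red","blue"):
    m=rng(f,c)&(P[...,2]>.045);m=max(comps(m),key=lambda x:x[0][4])[1]
    vs,us=np.nonzero(m);print(c,[h.tow(wray(f,[u,vs[us==u].max()],.068))[0] for u in np.unique(us)[8:-5:14]])
T=load("top0.npz");A=T["color"].astype(int);g=r.grab_frame("top");B=g["color"].astype(int)
for n,(u0,v0,u1,v1) in dict(yellow=(195,100,250,148),cone=(148,195,185,232),crate=(400,205,480,275)).items():
    d=np.abs(A-B)[v0:v1,u0:u1].sum(2); print(n,"changed px",(d>90).sum())
cv2.imwrite("pics/t22.png",cv2.resize(g["color"][90:290,130:500,::-1],None,fx=2.1,fy=2.1))
E
```

```text
red [array([-0.0508,  0.053 ]), array([-0.0518,  0.0429]), array([-0.0518,  0.0329]), array([-0.0503,  0.0229])]
blue [array([-0.0502, -0.0168]), array([-0.0517, -0.0273]), array([-0.0516, -0.0379]), array([-0.0506, -0.0488]), array([-0.026 , -0.0597])]
yellow changed px 0
cone changed px 0
crate changed px 0
```

View pics/t22.png

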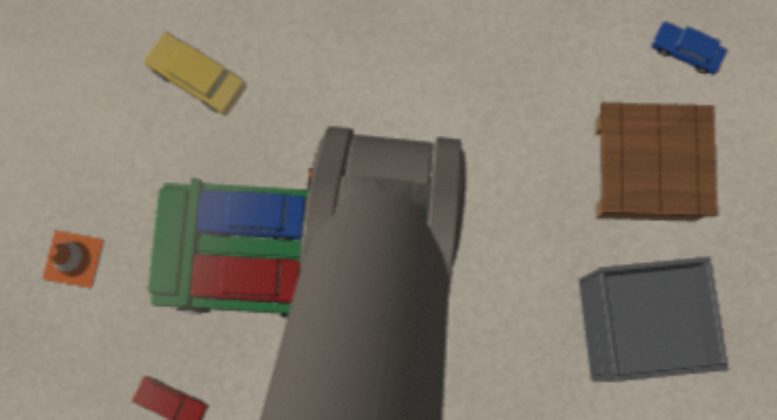

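Both noses sit against the headboard (columns ≈195 in this crop), and the bystanders haven't changed. Handing in.

```bash
python3 - <<'E'
from plan import *
show(); print(r.hand_in())
E
```

```text
t=20.85 tcp [0.4875 0.0218 0.3216] yaw -3.08 z [-0.0073 -0.0092 -0.9999] F [-0.3  0.3 -0.7] w -0.0003 q [-0.73  0.33  0.68  2.11 -0.27  0.8   0.06]
the job is handed in; nothing more can be done
None
```

The job is done and handed in at 20.9 s: both cars stand home against the headboard and the keeper bar is shut past its detent.

- **Blue car:** I gripped it by the cabin and lowered it nose first into the empty lane. A check after release showed it about 2 mm short, so I pushed its tail until it stopped at about 10 N.
- **Red car:** I pushed its tail until it stopped at about 14 N. The bar was still open at this point.
- **Keeper bar:** I swung it shut past the ball onto the stop cheek, with about 25 N at the end.

**Last checks:**
- **Cars:** Both tails measure wagon x of -50 to -52 mm (nominal -50).
- **Bar:** It stayed at about 0 rad (-0.003 measured) after the tool withdrew.
- **Bystanders:** The yellow car, cone and crates showed no changed pixels from above.
- **Robot:** It was touching nothing when I handed in.

**What disagreed or failed:**
- The fixed cameras placed the wagon about 4 mm nearer than the wrist camera did. I used the wrist value, which matched where the cars stopped.
- A side-view colour check of the held blue car found no match. I used the wrist view instead.
- In the last check a line fit to the wagon's mouth edge gave an unusable slope. The bar angle was measured on its own and did not depend on it.

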